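# Set out the serving place at the draught bar

### The job

Set out the serving place: stand the handled mug in the middle of the drip tray, the tall glass in the middle of the square coaster and the short tumbler in the middle of the round coaster; stand the salt shaker on the mat midway between the two coasters, and cover the tumbler with the wooden lid, centred on its rim, knob up. Set everything down gently and upright, dropping nothing, let go of it, tip nothing over, and leave the brown bottle where it is.

Things in the scene. Friction and masses are not known exactly. Their poses are not given: they have to be found in the camera images.
- mug: Loose clear-glass beer mug: straight round body 66 mm across, 115 mm tall, open top, wall 4 mm, best gripped outside about 20 mm below the rim, one loop handle on its side. Origin: centre of the underside of the round body; z up. The handle sticks out along the mug's own +y, to 66 mm from the axis, between 18 and 98 mm height; grip the body across its own x. The handle points roughly towards the robot at the start.
- tall_glass: Loose clear tall straight drinking glass, no handle, round, 58 mm across, 145 mm tall, open top, wall 3 mm, best gripped outside about 20 mm below the rim. Origin: centre of its underside, z up.
- tumbler: Loose clear short drinking tumbler, no handle, round, 66 mm across, 85 mm tall, open top, wall 4 mm, best gripped outside about 20 mm below the rim. Origin: centre of its underside, z up.
- shaker: Loose salt shaker: round white ceramic body 40 mm across with a domed steel cap 41 mm across, 90 mm tall in all. Origin: centre of its underside, z up.
- lid: Loose flat round wooden glass cover: disc 80 mm across, 8 mm thick, with an upright cylindrical knob in the middle, 20 mm across, from 8 to 44 mm height. Origin: centre of the disc's flat underside, z up. It lies knob up at the start and simply rests flat on a glass's rim (no plug).
- mat: Fixed black rubber bar mat with fine grey ribs, 310 mm long (its own y) by 115 mm (its own x), 6 mm thick; its underside is on the counter. Origin: centre of its underside. Both coasters lie fixed on it, centred 105 mm from its middle along its length, one at either end (which is at which end varies), so the mat's origin is midway between them; the middle of the mat is bare.
- round_coaster: Fixed round cork coaster on one end of the mat, 90 mm across, 6 mm thick. Origin: centre of its underside, on the mat's top; its top is 6 mm above its origin and 12 mm above the counter.
- square_coaster: Fixed square cork coaster on the other end of the mat, 88 mm square, 6 mm thick. Origin: centre of its underside, on the mat's top; its top is 6 mm above its origin and 12 mm above the counter.
- drip_tray: Fixed steel drip tray with a flat dark perforated grille, 140 mm (its own x) by 120 mm (its own y), beside the mat. Origin: centre of its underside on the counter; the flat grille on which things stand is 22 mm above it.
- bottle: Bystander: loose brown glass bottle, 60 mm across, 190 mm tall, standing upright off to the robot's left. Origin: centre of its underside, z up. Not to be moved.

How it is judged:
By the outcome, as a careful person would: the job done as asked, in the order asked, and still so for the second after the job is handed in, with the robot touching nothing.
It also fails if it takes over 115 s, if anything falls off the work surface, if the arm or the gripper's body presses on something with over 40 N, if the wrist force passes 120 N, or if a joint passes its speed limit or range.

### The arm

A 6-joint arm with a two-finger parallel gripper is mounted at the origin on the work surface. World frame = base frame: x ahead of the robot, y to its left, z up, the work surface at z = 0. Lengths are in m, angles in degrees, forces in N, time in s.
With the tool pointing down it reaches from about 0.25 to 0.725 m from the base axis. Payload 9.7 kg.
Tool frame: the origin (TCP) lies at the very end of the fingers, on their centre line; the grasp point (between the pads) lies 19 mm behind it; z points along the fingers, y is the direction in which the jaws open and shut (so a half turn about z gives the same grasp; the last joint's range is limited). The gripper opens to 85 mm and grips with 20 to 120 N. Pads are 22 mm wide; open, the fingers measure 114 mm over their backs; the gripper's body (76 mm by 85 mm) begins 54 mm behind the grasp point. The pads swing forward as they close: fully open they stand 13 mm farther back than shut.
Start: joints at [74.886, 4.979, 10.078, 95.1, 0, 90], TCP at [0.143, 0.531, 0.231] pointing down, gripper open.
Joint ranges: [-179.16, 179.16], [-48.56, 103.87], [-65.8, 70.77], [-126.05, 130.52], [-82.76, 87.17], [-180, 180]. Speed limits (degrees/s): [127.2, 127.2, 147.25, 180, 180, 180].

### API

Orientations are given as [roll, pitch, yaw] about the fixed x, y, z axes, in that order (R = Rz(yaw) Ry(pitch) Rx(roll)).
In Python, from workcell import bot, camera, ticket gives the robot as it stands.
- The arm moves only by the shell command python3 -m jog 'ROWS' [FORCE]. ROWS is a JSON object of lists of equal length, an entry for each row: "turn": the turn, a rotation vector about the world's x, y, z each as a share of 8 degrees, from -1 to 1, a list of three; "delta_pos": the shift along the world's x, y, z each as a share of 50 mm, from -1 to 1, a list of three; "hand": the opening, from -1 (shut) to 1 (fully open). A call has exactly 10 rows; each row shifts and turns the commanded pose from where the row before left it; what a row does not reach is not made up. A row lasts 1/10 s, in which the tool goes at most 50 mm and 8.59 degrees, less where a joint would pass 70% of its speed; a pose out of reach is approached as far as the arm can. A call with a number of a shift or a turn outside -1 to 1 is refused whole. A call with a gripper value outside its range is refused whole. The fingers move at their own pace and stop on an object; FORCE is the grip in N (left out, the last holds). Time passes only in rows, so rows that do not move let the fingers close, or fill a call up. It gives the time, the measured TCP pose, the force and the opening at its end, in the units of the state.
- bot.get_obs(): the state, without advancing time (a new reading comes with each control period).
- camera(name): name is "side" or "top" or "wrist"; returns a dict with "frame" (420x560x3 uint8, red, green, blue), "range_z" (420x560 float32, m along the optical axis (not along the pixel's ray), 0 where there is no reading), "fx", "fy", "cx", "cy" (pixels), "k1" (the pictures are not rectified: a ray, as slopes to the right and down, at radius r is drawn at 1 + k1 r^2 times it, then the intrinsics apply), "extrinsics" (4x4, takes a point from world to camera coordinates); the wrist camera has in their place "mount" (4x4, takes a point from camera to tool coordinates, whose origin is the TCP and whose axes are the flange's). Camera axes: x right, y up, looking along -z (the intrinsics and any distortion apply to the point x, -y, -z); pixel columns grow to the right and rows downward; lengths in m; the calibration is good to about 2 mm. A picture is of the moment at which its call begins: read the wrist's pose just before it.
- ticket.job_done(): hands the job in, once; it reports no verdict.
The state is a dict: "time": time; "q": joint angles; "qd": joint speeds; "joint_efforts": joint torques, N m; "ee_pos": TCP position; "tcp_rot": TCP orientation; "wrist_force": force on the tool from outside, world axes, zero at the start; "torque": the same for the moment, N m; "opening": finger opening in m.
Only numpy, scipy, OpenCV 4.12 (cv2) and the standard library are available. Lean on these libraries where they do the work, as an engineer would, in place of code of your own. Each camera call takes 0.05 s, during which the arm holds its last target.

## Working session

There is one attempt and no reset: what is moved stays moved. The work goes in short steps, Python scripts to look and compute and a shell command to move; the robot and the scene stay as the last step left them, time stands still between calls to the robot, and variables do not carry over. Pictures are saved under pics/ and viewed, and the job is handed in when it is done.

```bash
mkdir -p pics; ls
python3 - <<'E'
from workcell import bot,camera
import cv2,numpy as np
print(bot.get_obs())
for n in("side","top","wrist"):
    c=camera(n); cv2.imwrite(f"pics/a_{n}.png",c["frame"][:,:,::-1])
    print(n,{k:(np.round(v,4).tolist() if k in("extrinsics","mount") else v) for k,v in c.items() if k not in("frame","range_z")})
    np.savez(f"/tmp/a_{n}.npz",**{k:v for k,v in c.items() if v is not None})
E
```

```text
pics
{'time': 0.0, 'q': array([7.48858498e+01, 5.01302148e+00, 1.00337474e+01, 9.50989203e+01,
       4.97507454e-04, 9.00006937e+01]), 'qd': array([ 0.05408344, -0.05471896, -0.03434178,  0.05544926, -0.12123427,
        0.01034216]), 'joint_efforts': array([ 2.57575475e-04, -5.20387316e+01,  4.64804614e+01,  1.61174114e-02,
        4.48081209e-05,  5.13995246e-06]), 'ee_pos': array([0.14334715, 0.53075647, 0.2305583 ]), 'tcp_rot': array([-1.79921806e+02, -4.96560332e-04,  1.64885156e+02]), 'wrist_force': array([-0.82610463,  0.20708915, -0.87471324]), 'torque': array([-0.01787046,  0.00226056,  0.02155934]), 'opening': 0.08552441443250966}
side {'fx': 416.49916180155134, 'fy': 416.49916180155134, 'cx': 280.1159096578232, 'cy': 209.46145100037944, 'k1': -0.006949607795755575, 'extrinsics': [[0.6932, -0.7207, 0.004, -0.3117], [0.5529, 0.5353, 0.6386, -0.3865], [-0.4624, -0.4405, 0.7695, -0.8382], [0.0, 0.0, 0.0, 1.0]]}
top {'fx': 483.40898686923555, 'fy': 483.40898686923555, 'cx': 280.21133619137373, 'cy': 215.4916900916395, 'k1': -0.1480102835960124, 'extrinsics': [[-0.0274, -0.9996, -0.0094, 0.1442], [0.9873, -0.0285, 0.1561, -0.5352], [-0.1563, -0.005, 0.9877, -1.0908], [0.0, 0.0, 0.0, 1.0]]}
wrist {'fx': 352.2959698491722, 'fy': 352.2959698491722, 'cx': 284.4987249884667, 'cy': 210.50885319061265, 'k1': -0.005208854101115494, 'mount': [[-0.0008, 0.9553, 0.2955, 0.0761], [1.0, 0.0009, -0.0001, 0.0006], [-0.0004, 0.2955, -0.9554, -0.1422], [0.0, 0.0, 0.0, 1.0]]}
```

View pics/a_top.png

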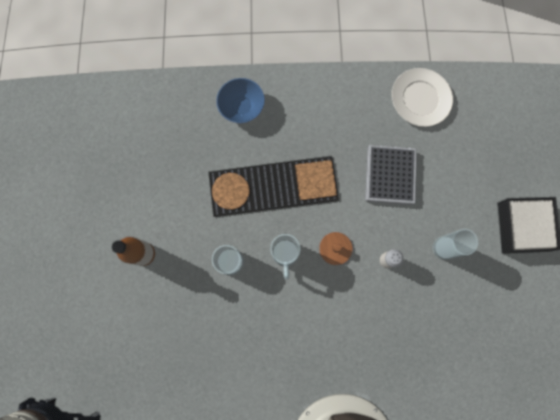

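View pics/a_side.png

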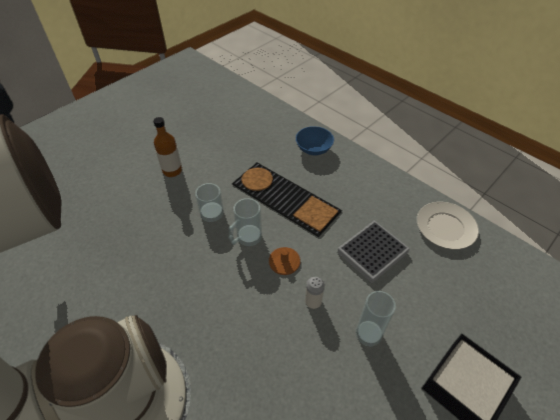

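View pics/a_wrist.png

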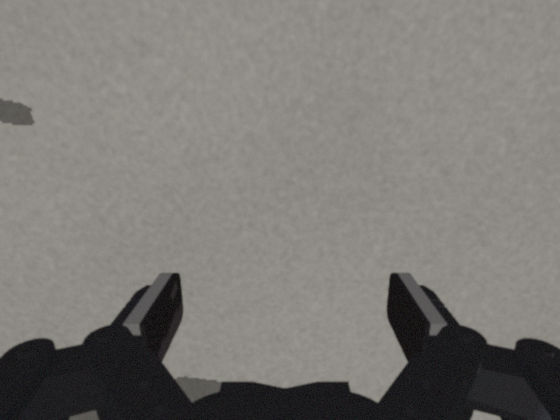

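The top view shows the tumbler near (227,260), mug (285,250) with its handle pointing down-image towards the robot, lid (337,248), shaker (390,258) and tall glass (456,243). The round coaster is at (231,190), the square one at (316,180), the tray at (391,174) and the bottle at (130,250). I'll enlarge it to measure.

```bash
cat > h.py <<'E'
import numpy as np,cv2
from workcell import bot,camera
def load(n): return dict(np.load(n))
def undist(c,uv):
    uv=np.atleast_2d(np.asarray(uv,float)); d=np.stack([(uv[:,0]-c["cx"])/c["fx"],(uv[:,1]-c["cy"])/c["fy"]],1)
    K=np.eye(3); return cv2.undistortPoints(d[:,None,:],K,np.array([float(c["k1"]),0,0,0])).reshape(-1,2)
def pose(c,obs=None):
    if "mount" in c:
        from scipy.spatial.transform import Rotation as R
        T=np.eye(4);T[:3,:3]=R.from_euler("xyz",obs["tcp_rot"],degrees=True).as_matrix();T[:3,3]=obs["ee_pos"]
        return T@c["mount"]
    return np.linalg.inv(c["extrinsics"])
def rays(c,uv,obs=None):
    T=pose(c,obs); d=undist(c,uv); v=np.c_[d[:,0],-d[:,1],-np.ones(len(d))]@T[:3,:3].T
    return T[:3,3],v
def plane(c,uv,z,obs=None):
    o,v=rays(c,uv,obs); return o+v*((z-o[2])/v[:,2])[:,None]
def proj(c,P,obs=None):
    T=np.linalg.inv(pose(c,obs)); p=np.atleast_2d(P)@T[:3,:3].T+T[:3,3]
    a=np.c_[p[:,0],-p[:,1]]/(-p[:,2:3]); r=(a**2).sum(1,keepdims=True); a=a*(1+c["k1"]*r)
    return np.c_[a[:,0]*c["fx"]+c["cx"],a[:,1]*c["fy"]+c["cy"]]
def circ(P):
    A=np.c_[2*P,np.ones(len(P))]; s=np.linalg.lstsq(A,(P**2).sum(1),rcond=None)[0]
    return s[:2],np.sqrt(s[2]+s[0]**2+s[1]**2)
E
python3 - <<'E'
import cv2
im=cv2.imread("pics/a_top.png")
cv2.imwrite("pics/z1.png",cv2.resize(im[130:290,195:355],None,fx=3.75,fy=3.75,interpolation=cv2.INTER_CUBIC))
cv2.imwrite("pics/z2.png",cv2.resize(im[130:290,330:490],None,fx=3.75,fy=3.75,interpolation=cv2.INTER_CUBIC))
im=cv2.imread("pics/a_side.png")
cv2.imwrite("pics/z3.png",cv2.resize(im[150:350,185:405],None,fx=3,fy=3,interpolation=cv2.INTER_CUBIC))
E
```

```text
(no output)
```

View pics/z1.png

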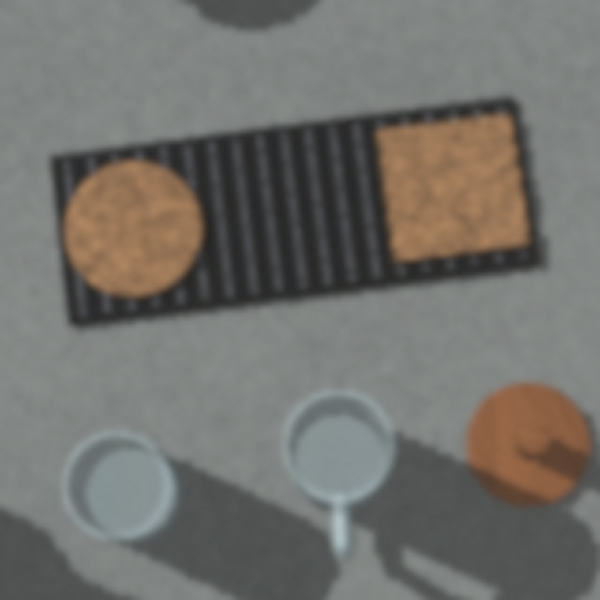

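View pics/z2.png

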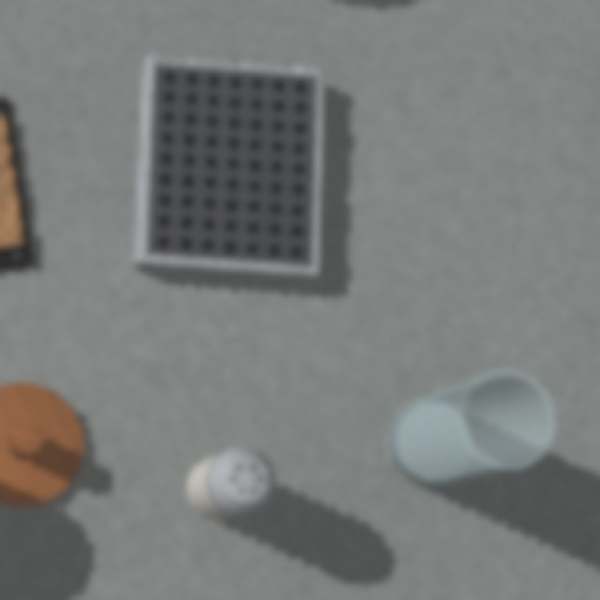

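View pics/z3.png

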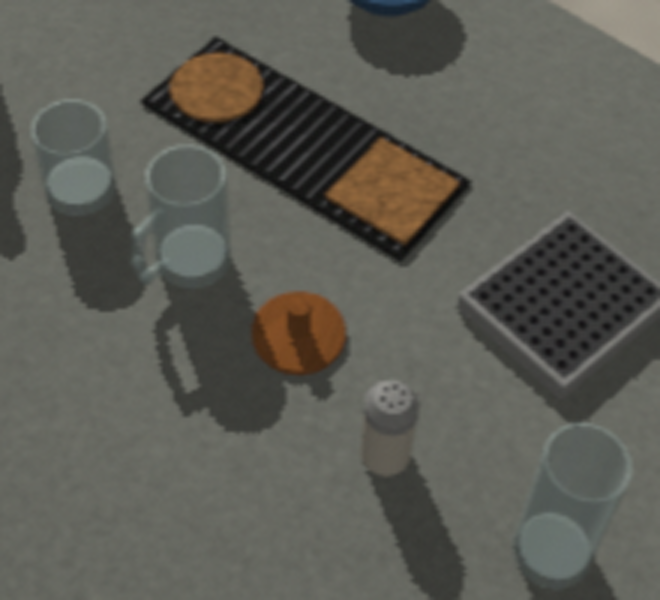

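Run:
```python
from h import *
c=load("/tmp/a_top.npz"); s=load("/tmp/a_side.npz")
def Z(u,off,f=3.75): return (np.array(u,float)+.5)/f-.5+np.array(off)
o1=(195,130);o2=(330,130)
def rim(name,pts,off,z):
    P=plane(c,Z(pts,off),z)[:,:2]; m=(P.max(0)+P.min(0))/2; print(name,"top mid",m.round(4),"size",np.ptp(P,0).round(4)); return m
R={}
R["tum"]=rim("tum",[(63,485),(177,485),(120,430),(120,541)],o1,.085)
R["mug"]=rim("mug",[(281,447),(394,447),(338,389),(338,503)],o1,.115)
R["tall"]=rim("tall",[(463,420),(555,420),(509,368),(509,472)],o2,.145)
R["shk"]=rim("shk",[(206,479),(273,479),(240,446),(240,512)],o2,.078)
print("mug handle tip",plane(c,Z([(340,555)],o1),.06).round(4), plane(c,Z([(340,520)],o1),.09).round(4))
# side
o3=(185,150)
def rs(name,pts,z):
    P=plane(s,Z(pts,o3,3),z)[:,:2]; print(name,"side",P.mean(0).round(4), np.linalg.norm(P[0]-P[1]).round(4))
rs("tum",[(32,128),(107,130)],.085); rs("mug",[(145,178),(229,179)],.115); rs("tall",[(543,463),(631,466)],.145); rs("shk",[(364,403),(419,406)],.075)
# colours
for n,cc in(("top",c),("side",s)):
    hsv=cv2.cvtColor(cc["frame"],cv2.COLOR_RGB2HSV)
    m=((hsv[...,0]<20)&(hsv[...,1]>90)&(hsv[...,2]>50)).astype(np.uint8)
    for k in cv2.findContours(m,cv2.RETR_EXTERNAL,cv2.CHAIN_APPROX_NONE)[0]:
        a=cv2.contourArea(k)
        if 200<a<4000:
            M=cv2.moments(k); u=(M["m10"]/M["m00"],M["m01"]/M["m00"])
            P=plane(cc,k[:,0],.012)[:,:2]; print(n,np.round(u,1),a,"z.012",plane(cc,[u],.012)[0,:2].round(4),"z.008",plane(cc,[u],.008)[0,:2].round(4),"rect",[np.round(t,4) for t in cv2.minAreaRect(P.astype(np.float32))])
# mat corners top, z .006 ; tray rim corners z .022
P=plane(c,Z([(52,155),(512,97),(545,266),(75,326)],o1),.006)[:,:2]; print("mat",P.round(4).tolist(),P.mean(0).round(4),np.linalg.norm(P-np.roll(P,-1,0),axis=1).round(4))
P=plane(c,Z([(146,57),(322,66),(320,275),(135,265)],o2),.022)[:,:2]; print("tray",P.round(4).tolist(),P.mean(0).round(4),np.linalg.norm(P-np.roll(P,-1,0),axis=1).round(4))
print("bottle cap",plane(c,[(119,247)],.19).round(3))
```

```text
tum top mid [0.4374 0.2513] size [0.0662 0.0682]
mug top mid [0.4548 0.1211] size [0.0662 0.0654]
tall top mid [ 0.4545 -0.2687] size [0.0599 0.0552]
shk top mid [ 0.4305 -0.124 ] size [0.0397 0.0409]
mug handle tip [[0.3934 0.1214 0.06  ]] [[0.4131 0.1208 0.09  ]]
tum side [0.4376 0.2503] 0.0654
mug side [0.4544 0.1168] 0.068
tall side [ 0.4537 -0.2686] 0.0575
shk side [ 0.4317 -0.1249] 0.0407
top [131.8 250.2] 409.5 z.012 [0.4693 0.4915] z.008 [0.4696 0.4928] rect [array([0.4695, 0.4927]), array([0.0607, 0.0587]), np.float64(74.4375)]
top [335.4 248.1] 758.0 z.012 [ 4.615e-01 -4.000e-04] z.008 [ 0.4618 -0.0008] rect [array([ 0.4617, -0.0006]), array([0.0745, 0.0719]), np.float64(88.2034)]
top [230.2 190.6] 1004.5 z.012 [0.6089 0.2495] z.008 [0.6097 0.2499] rect [array([0.6094, 0.2488]), array([0.0909, 0.0872]), np.float64(88.3093)]
top [315.2 179.8] 1241.0 z.012 [0.6296 0.0414] z.008 [0.6305 0.0411] rect [array([0.6302, 0.0409]), array([0.0899, 0.0909]), np.float64(5.613)]
side [284.  260.5] 658.0 z.012 [ 0.459  -0.0046] z.008 [ 0.4609 -0.0028] rect [array([ 0.4605, -0.0045]), arra
[... 352 characters left out ...]
8.5 z.012 [0.5155 0.5739] z.008 [0.5177 0.5783] rect [array([0.5201, 0.582 ]), array([0.1362, 0.0638]), np.float64(62.0769)]
side [85.3 83.1] 460.0 z.012 [0.5084 1.0492] z.008 [0.5105 1.0557] rect [array([0.5156, 1.0727]), array([0.234 , 0.0844]), np.float64(58.1502)]
side [129.2  65.4] 447.0 z.012 [0.687  1.0353] z.008 [0.69   1.0418] rect [array([0.694 , 1.0327]), array([0.1152, 0.2197]), np.float64(61.9406)]
mat [[0.6614, 0.3035], [0.6917, -0.001], [0.5775, -0.0173], [0.5469, 0.2887]] [0.6194 0.1435] [0.306  0.1153 0.3075 0.1155]
tray [[0.7121, -0.093], [0.7036, -0.2101], [0.5636, -0.1977], [0.5734, -0.0774]] [ 0.6382 -0.1445] [0.1174 0.1405 0.1207 0.1395]
bottle cap [[0.46  0.462 0.19 ]]
```

```bash
python3 -m jog '{"delta_pos":[[0.56,-0.74,0],[0.56,-0.74,0],[0.56,-0.74,0],[0.56,-0.74,0],[0.56,-0.74,0],[0.56,-0.74,0],[0.56,-0.74,0],[0.56,-0.74,0],[0.56,-0.74,0],[0.56,-0.74,0]],"turn":[[0,0,0.19],[0,0,0.19],[0,0,0.19],[0,0,0.19],[0,0,0.19],[0,0,0.19],[0,0,0.19],[0,0,0.19],[0,0,0.19],[0,0,0.19]],"hand":[1,1,1,1,1,1,1,1,1,1]}'
python3 - <<'E'
from h import *
o=bot.get_obs();print(o)
c=camera("wrist"); cv2.imwrite("pics/w1.png",c["frame"][:,:,::-1]); np.savez("/tmp/w1.npz",**c)
print(proj(c,[[.4546,.12,.115],[.4376,.2508,.085]],o))
E
```

```text
time: 1.15
ee_pos: [0.4242, 0.1592, 0.2313]
tcp_rot: [180.0, 0.0, -179.9]
wrist_force: [0.4, 1.3, 0.7]
opening: 0.0853
{'time': 1.15, 'q': array([ 2.05665207e+01, -8.23769945e+00, -2.82980107e+00,  9.53891525e+01,
        3.39503042e-03,  2.04229204e+01]), 'qd': array([-57.58010279,  15.46384618,  13.28297534,  -2.18102607,
         0.09213045, -72.24650625]), 'joint_efforts': array([  7.07039595, -41.40973449,  44.57110763,   0.78030372,
        -0.09552309,   2.0535294 ]), 'ee_pos': array([0.42415675, 0.15916528, 0.23129941]), 'tcp_rot': array([ 1.79990277e+02,  1.63829167e-02, -1.79856401e+02]), 'wrist_force': array([0.36450404, 1.30467881, 0.74583455]), 'torque': array([ 0.0462089 , -0.02918777, -0.01101627]), 'opening': 0.08529576620365605}
[[233.8909215  242.26087146]
 [390.34138452 210.70572026]]
```

View pics/w1.png

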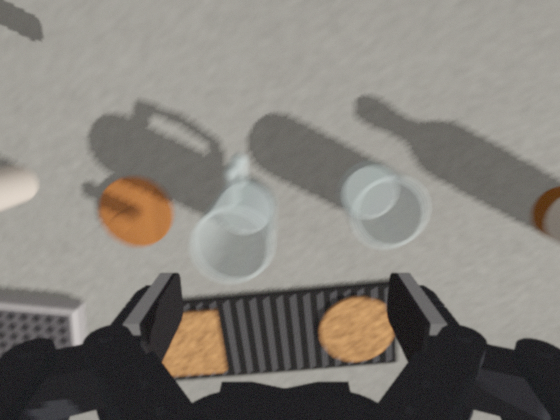

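The mug rim centres at about (234,241) px and the tumbler rim at (388,211). Both are within 2 px of the top-view estimates, so those positions hold.

```bash
python3 -m jog '{"delta_pos":[[0.3,-0.4,0],[0.3,-0.4,0],[0,0,-0.5],[0,0,-0.5],[0,0,-0.5],[0,0,-0.5],[0,0,0],[0,0,0],[0,0,0],[0,0,0]],"turn":[[0,0,0],[0,0,0],[0,0,0],[0,0,0],[0,0,0],[0,0,0],[0,0,0],[0,0,0],[0,0,0],[0,0,0]],"hand":[1,1,1,1,1,1,1,1,1,1]}'
python3 - <<'E'
from h import *
o=bot.get_obs();
c=camera("wrist"); cv2.imwrite("pics/w2.png",c["frame"][:,:,::-1]); np.savez("/tmp/w2.npz",**c)
print(proj(c,[[.4546,.12,.115]],o))
E
```

```text
time: 2.2
ee_pos: [0.454, 0.1212, 0.1327]
tcp_rot: [180.0, 0.1, -179.9]
wrist_force: [-0.5, -0.3, -0.4]
opening: 0.0856
[[280.63139251 262.22178695]]
```

View pics/w2.png

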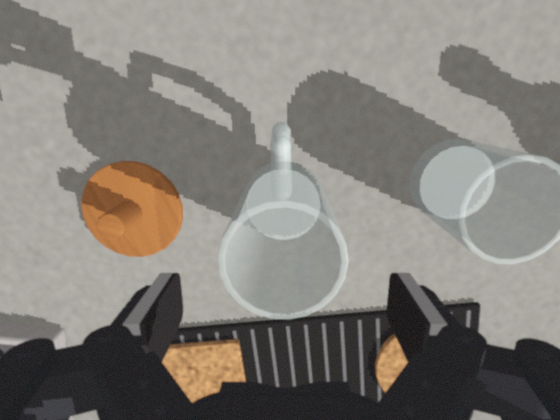

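Mug rim at centre (283.5,260.5) px, so the mug is at about (0.454,0.1214), right under the TCP. I'll descend and grip.

```bash
python3 -m jog '{"delta_pos":[[0,0,-0.4],[0,0,-0.4],[0,0,-0.4],[0,0,0],[0,0,0],[0,0,0],[0,0,0],[0,0,0],[0,0,0],[0,0,0]],"turn":[[0,0,0],[0,0,0],[0,0,0],[0,0,0],[0,0,0],[0,0,0],[0,0,0],[0,0,0],[0,0,0],[0,0,0]],"hand":[1,1,1,1,-1,-1,-1,-1,-1,-1]}' 50
python3 - <<'E'
from h import *
o=bot.get_obs();print(o["wrist_force"],o["opening"],o["ee_pos"])
E
```

```text
time: 3.25
ee_pos: [0.4543, 0.121, 0.0729]
tcp_rot: [180.0, 0.1, -179.9]
wrist_force: [-0.0, -2.8, 7.4]
opening: 0.0636
[-0.02426367 -2.7509874   7.4315862 ] 0.06358477893170963 [0.45429416 0.12099435 0.07290742]
```

```bash
python3 -m jog '{"delta_pos":[[0,0,0.2],[0,0,0.4],[0,0,0.4],[0,0,0.4],[0,0,0.2],[0,0,0],[0.2,-0.3,0],[0.4,-0.6,0],[0.45,-0.65,0],[0.45,-0.65,0]],"turn":[[0,0,0],[0,0,0],[0,0,0],[0,0,0],[0,0,0],[0,0,0],[0,0,0],[0,0,0],[0,0,0],[0,0,0]],"hand":[-1,-1,-1,-1,-1,-1,-1,-1,-1,-1]}'
python3 -m jog '{"delta_pos":[[0.45,-0.65,0],[0.45,-0.65,0],[0.45,-0.65,0],[0.45,-0.65,0],[0.28,-0.4,0],[0.1,-0.12,0],[0,0,0],[0,0,0],[0,0,0],[0,0,0]],"turn":[[0,0,0],[0,0,0],[0,0,0],[0,0,0],[0,0,0],[0,0,0],[0,0,0],[0,0,0],[0,0,0],[0,0,0]],"hand":[-1,-1,-1,-1,-1,-1,-1,-1,-1,-1]}'
python3 - <<'E'
from h import *
o=bot.get_obs();print(o["wrist_force"],o["opening"],o["ee_pos"])
for n in("wrist","top"):
    c=camera(n); cv2.imwrite(f"pics/m3{n}.png",c["frame"][:,:,::-1]); np.savez(f"/tmp/m3{n}.npz",**c)
E
```

```text
time: 4.25
ee_pos: [0.5286, 0.0099, 0.1501]
tcp_rot: [180.0, -0.1, -179.9]
wrist_force: [0.9, 0.4, -3.9]
opening: 0.0643
time: 5.25
ee_pos: [0.6371, -0.1441, 0.1517]
tcp_rot: [180.0, 0.0, -179.9]
wrist_force: [0.3, -0.8, -4.8]
opening: 0.0637
[ 0.30710464 -0.76154722 -4.79185507] 0.06369144384485048 [ 0.63713332 -0.14407677  0.1516566 ]
```

View pics/m3wrist.png

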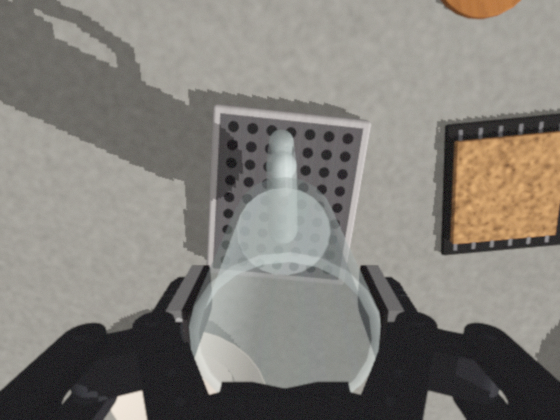

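View pics/m3top.png

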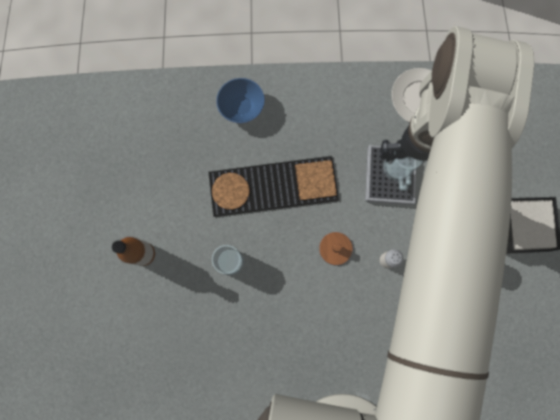

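Run:
```python
from h import *
c=load("/tmp/m3wrist.npz"); o=dict(ee_pos=np.array([0.63713332,-0.14407677,0.1516566]),tcp_rot=np.array([180,0,-179.9]))
P=plane(c,[(215,107),(370,123),(210,266),(344,279)],.022,o);print(P.round(4))
e=P[1]-P[0];L=np.linalg.norm(e);e/=L;n=np.array([-e[1],e[0],0]);n=n*np.sign(n[0]);print(L,(P[0]+P[1])/2+n*.07)
print("base",plane(c,[(237,234),(330,234),(284,188),(284,276)],.079,o).round(4))
print("rim",plane(c,[(190,330),(380,330)],.079+.115,o).round(4))
```

```text
[[ 0.5651 -0.1949  0.022 ]
 [ 0.5765 -0.0792  0.022 ]
 [ 0.6947 -0.2065  0.022 ]
 [ 0.707  -0.0921  0.022 ]]
0.11625761309220602 [ 0.64047566 -0.14390321  0.022     ]
base [[ 0.6438 -0.1743  0.079 ]
 [ 0.6437 -0.1137  0.079 ]
 [ 0.613  -0.1437  0.079 ]
 [ 0.6742 -0.1436  0.079 ]]
rim [[ 0.6337 -0.1747  0.194 ]
 [ 0.6336 -0.1117  0.194 ]]
```

Run:
```python
from h import *
c=load("/tmp/m3wrist.npz"); o=dict(ee_pos=np.array([0.63713332,-0.14407677,0.1516566]),tcp_rot=np.array([180,0,-179.9]))
print("rim near",plane(c,[(284,253)],.194,o).round(4))
c2=load("/tmp/w2.npz"); o2=dict(ee_pos=np.array([0.454,.1212,.1327]),tcp_rot=np.array([180,0.1,-179.9]))
print("w2 base",plane(c2,[(245,203),(320,203),(283,168),(283,239)],0.0,o2).round(4))
print("w2 rim",plane(c2,[(219,260),(348,260),(283,202),(283,318)],0.115,o2).round(4))
c=c["frame"]; cv2.imwrite("pics/m3z.png",cv2.resize(c[90:300,180:390][:,:,::-1],None,fx=2.8,fy=2.8,interpolation=cv2.INTER_CUBIC))
```

```text
rim near [[ 0.6058 -0.1435  0.194 ]]
w2 base [[0.457  0.0899 0.    ]
 [0.457  0.1508 0.    ]
 [0.4283 0.1208 0.    ]
 [0.4884 0.1207 0.    ]]
w2 rim [[0.4534 0.0894 0.115 ]
 [0.4533 0.1535 0.115 ]
 [0.4234 0.1212 0.115 ]
 [0.4867 0.1212 0.115 ]]
```

View pics/m3z.png

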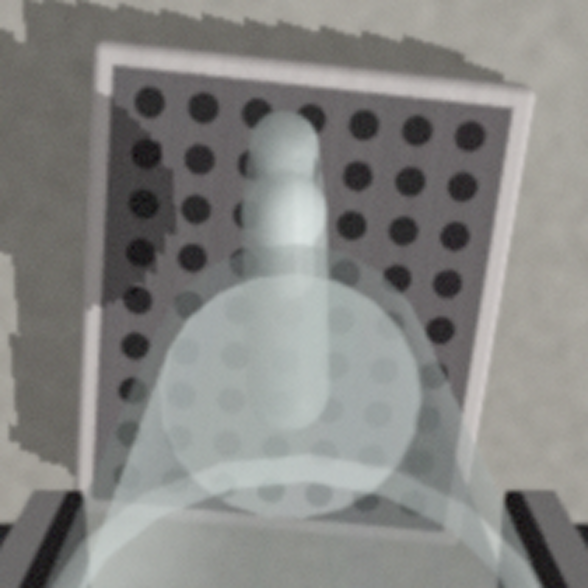

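Mug hangs upright, with its rim and floor circles on the same axis. The tray centre from the wrist view, about (0.638,-0.144), matches the top view. Lowering.

```bash
python3 -m jog '{"delta_pos":[[0,0,-0.2],[0,0,-0.3],[0,0,-0.3],[0,0,-0.16],[0,0,-0.08],[0,0,-0.06],[0,0,-0.02],[0,0,0],[0,0,0],[0,0,0]],"turn":[[0,0,0],[0,0,0],[0,0,0],[0,0,0],[0,0,0],[0,0,0],[0,0,0],[0,0,0],[0,0,0],[0,0,0]],"hand":[-1,-1,-1,-1,-1,-1,-1,-1,-1,-1]}'
```

```text
time: 6.35
ee_pos: [0.6376, -0.1451, 0.0957]
tcp_rot: [-180.0, 0.0, -179.9]
wrist_force: [0.2, 0.0, -4.0]
opening: 0.0637
```

```bash
python3 -m jog '{"delta_pos":[[0,0,-0.01],[0,0,-0.01],[0,0,0],[0,0,0],[0,0,0],[0,0,0],[0,0,0],[0,0,0],[0,0,0],[0,0,0]],"turn":[[0,0,0],[0,0,0],[0,0,0],[0,0,0],[0,0,0],[0,0,0],[0,0,0],[0,0,0],[0,0,0],[0,0,0]],"hand":[-1,-1,-1,-1,-1,-1,-1,-1,-1,-1]}'
```

```text
time: 7.35
ee_pos: [0.6377, -0.1451, 0.095]
tcp_rot: [-180.0, 0.1, -179.9]
wrist_force: [-1.8, -0.0, 6.6]
opening: 0.0633
```

```bash
python3 -m jog '{"delta_pos":[[0,0,0],[0,0,0],[0,0,0],[0,0,0],[0,0,0],[0,0,0.2],[0,0,0.3],[0,0,0.5],[0,0,0.7],[0,0,0.6]],"turn":[[0,0,0],[0,0,0],[0,0,0],[0,0,0],[0,0,0],[0,0,0],[0,0,0],[0,0,0],[0,0,0],[0,0,0]],"hand":[0.6,0.8,1,1,1,1,1,1,1,1]}'
python3 -m jog '{"delta_pos":[[-0.2,-0.1,0.3],[-0.4,-0.3,0],[-0.6,-0.4,0],[-0.6,-0.4,0],[-0.6,-0.4,0],[-0.6,-0.4,0],[-0.4,-0.3,0],[-0.2,-0.2,0],[0,0,0],[0,0,0]],"turn":[[0,0,0],[0,0,0],[0,0,0],[0,0,0],[0,0,0],[0,0,0],[0,0,0],[0,0,0],[0,0,0],[0,0,0]],"hand":[1,1,1,1,1,1,1,1,1,1]}'
python3 - <<'E'
from h import *
o=bot.get_obs();print(o["q"].round(1),o["opening"],o["ee_pos"])
for n in("wrist","top"):
    c=camera(n); cv2.imwrite(f"pics/m4{n}.png",c["frame"][:,:,::-1]); np.savez(f"/tmp/m4{n}.npz",**c)
    print(proj(c,[[.454,-.2687,.145],[.454,-.2687,0]],o))
E
```

```text
time: 8.35
ee_pos: [0.6374, -0.145, 0.2126]
tcp_rot: [-180.0, 0.1, -179.9]
wrist_force: [0.3, -0.2, -0.1]
opening: 0.0854
time: 9.35
ee_pos: [0.4576, -0.27, 0.2243]
tcp_rot: [180.0, 0.0, -179.9]
wrist_force: [0.3, 1.2, 0.3]
opening: 0.0855
[-30.5   2.2   6.4  94.2   0.  -30.6] 0.08545665576788358 [ 0.45761731 -0.27000614  0.2243336 ]
[[285.33172733 215.87401169]
 [284.96592778 173.19541436]]
[[465.42450238 241.80793914]
 [443.94004609 247.93492538]]
```

View pics/m4wrist.png

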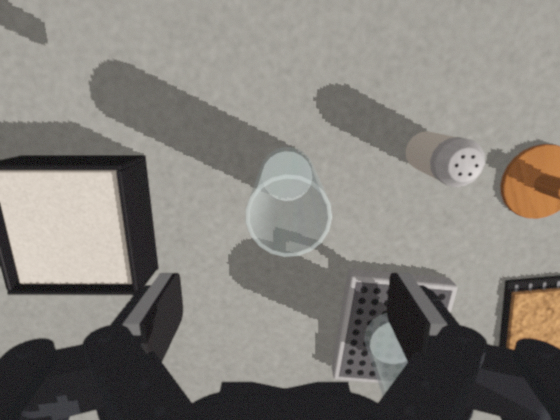

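View pics/m4top.png

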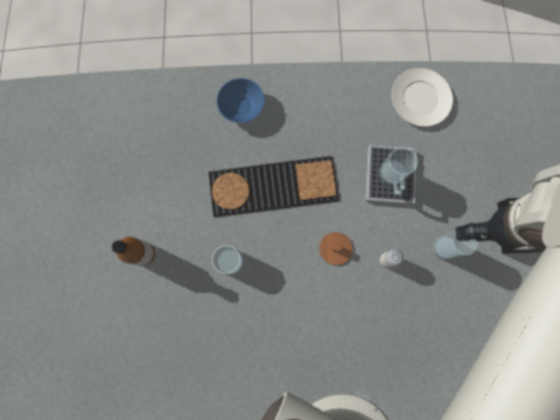

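The mug stands in the tray. The tall glass rim is centred at (289,215.5) px, about 3.5 px right of the prediction, so it is at roughly (0.454,-0.266).

```bash
python3 -m jog '{"delta_pos":[[-0.07,0.08,0],[0,0,-0.4],[0,0,-0.6],[0,0,-0.6],[0,0,-0.5],[0,0,-0.32],[0,0,0],[0,0,0],[0,0,0],[0,0,0]],"turn":[[0,0,0],[0,0,0],[0,0,0],[0,0,0],[0,0,0],[0,0,0],[0,0,0],[0,0,0],[0,0,0],[0,0,0]],"hand":[1,1,1,1,1,1,1,-1,-1,-1]}' 40
python3 -m jog '{"delta_pos":[[0,0,0],[0,0,0],[0,0,0],[0,0,0],[0,0,0.2],[0,0,0.4],[0,0,0.5],[0,0,0.3],[0,0,0],[0,0,0]],"turn":[[0,0,0],[0,0,0],[0,0,0],[0,0,0],[0,0,0],[0,0,0],[0,0,0],[0,0,0],[0,0,0],[0,0,0]],"hand":[-1,-1,-1,-1,-1,-1,-1,-1,-1,-1]}'
python3 - <<'E'
from h import *
o=bot.get_obs();print(o["wrist_force"],o["opening"],o["ee_pos"])
c=camera("wrist"); cv2.imwrite(f"pics/m5.png",c["frame"][:,:,::-1]); np.savez(f"/tmp/m5.npz",**c)
E
```

```text
time: 10.45
ee_pos: [0.4546, -0.2664, 0.1049]
tcp_rot: [-179.9, 0.1, -179.9]
wrist_force: [-0.3, -0.6, 5.1]
opening: 0.0579
time: 11.45
ee_pos: [0.4539, -0.266, 0.1728]
tcp_rot: [180.0, -0.0, -179.9]
wrist_force: [0.2, -0.2, -2.9]
opening: 0.0576
[ 0.23312475 -0.21973243 -2.88642125] 0.057584416710113974 [ 0.4538942  -0.26603891  0.172799  ]
```

View pics/m5.png

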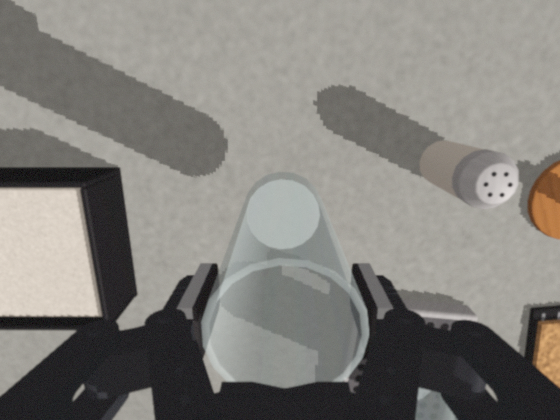

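```bash
python3 -m jog '{"delta_pos":[[0,0,0.4],[0,0,0.7],[0,0,0.5],[0.2,0.35,0],[0.4,0.7,0],[0.4,0.7,0],[0.4,0.7,0],[0.4,0.7,0],[0.4,0.7,0],[0.4,0.7,0]],"turn":[[0,0,0],[0,0,0],[0,0,0],[0,0,0],[0,0,0],[0,0,0],[0,0,0],[0,0,0],[0,0,0],[0,0,0]],"hand":[-1,-1,-1,-1,-1,-1,-1,-1,-1,-1]}'
python3 -m jog '{"delta_pos":[[0.4,0.7,0],[0.3,0.55,0],[0.2,0.3,0],[0,0,-0.3],[0,0,-0.7],[0,0,-0.6],[0,0,0],[0,0,0],[0,0,0],[0,0,0]],"turn":[[0,0,0],[0,0,0],[0,0,0],[0,0,0],[0,0,0],[0,0,0],[0,0,0],[0,0,0],[0,0,0],[0,0,0]],"hand":[-1,-1,-1,-1,-1,-1,-1,-1,-1,-1]}'
python3 - <<'E'
from h import *
o=bot.get_obs();print(o["wrist_force"],o["opening"],o["ee_pos"])
c=camera("wrist"); cv2.imwrite(f"pics/m6.png",c["frame"][:,:,::-1]); np.savez(f"/tmp/m6.npz",**c)
print("pred base",proj(c,[[.4540-.4539+o["ee_pos"][0],o["ee_pos"][1],o["ee_pos"][2]-.1028]],o))
E
```

```text
time: 12.5
ee_pos: [0.5842, -0.0369, 0.2518]
tcp_rot: [180.0, -0.1, -179.9]
wrist_force: [0.4, -0.9, -3.3]
opening: 0.0578
time: 13.5
ee_pos: [0.6297, 0.039, 0.1752]
tcp_rot: [180.0, 0.2, -179.9]
wrist_force: [-0.7, 0.1, -2.1]
opening: 0.0574
[-0.65430845  0.12046058 -2.13737283] 0.0573928157535224 [0.62965681 0.0389501  0.17523265]
pred base [[283.43805742 210.39935595]]
```

View pics/m6.png

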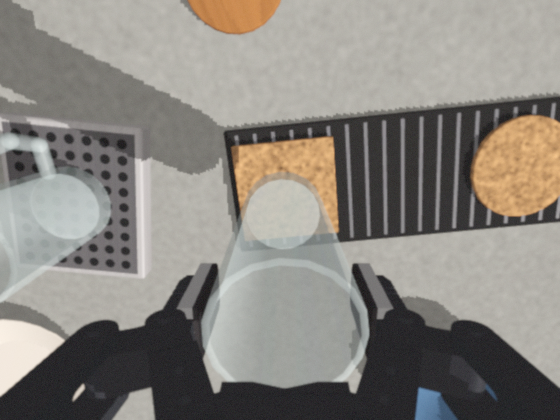

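Run:
```python
from h import *
o=bot.get_obs();c=load("/tmp/m6.npz")
im=c["frame"]; hsv=cv2.cvtColor(im,cv2.COLOR_RGB2HSV)
m=((hsv[...,0]<22)&(hsv[...,1]>70)&(hsv[...,2]>60)).astype(np.uint8); m[:100]=0
for k in cv2.findContours(m,cv2.RETR_EXTERNAL,cv2.CHAIN_APPROX_NONE)[0]:
    if cv2.contourArea(k)>1500:
        P=plane(c,k[:,0],.012,o)[:,:2]; r=cv2.minAreaRect(P.astype(np.float32)); print(r, circ(P))
cv2.imwrite("pics/m6z.png",cv2.resize(im[120:260,210:360][:,:,::-1],None,fx=4,fy=4,interpolation=cv2.INTER_CUBIC))
```

```text
((0.6294428110122681, 0.04133526608347893), (0.08884219825267792, 0.08957918733358383), 5.7484211921691895) (array([0.62547818, 0.04358201]), np.float64(0.04419022687715014))
((0.6105736494064331, 0.24115324020385742), (0.09119515120983124, 0.0772056058049202), 13.076308250427246) (array([0.60961631, 0.24474042]), np.float64(0.043263956381307464))
```

View pics/m6z.png

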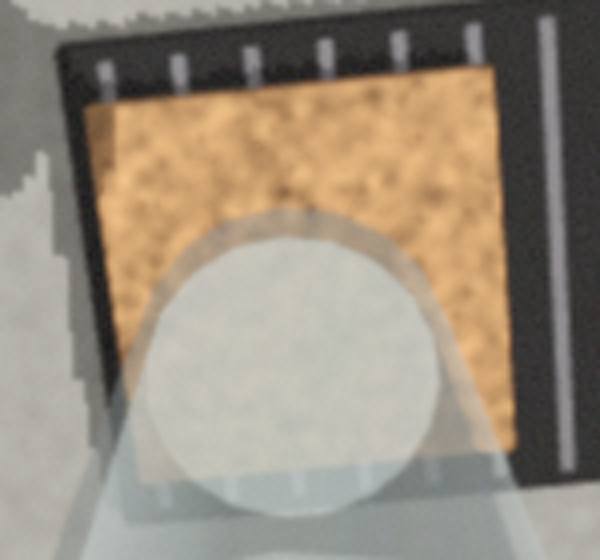

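```bash
python3 -m jog '{"delta_pos":[[0,0.04,-0.2],[0,0,-0.3],[0,0,-0.3],[0,0,-0.2],[0,0,-0.1],[0,0,-0.05],[0,0,-0.02],[0,0,0],[0,0,0],[0,0,0]],"turn":[[0,0,0],[0,0,0],[0,0,0],[0,0,0],[0,0,0],[0,0,0],[0,0,0],[0,0,0],[0,0,0],[0,0,0]],"hand":[-1,-1,-1,-1,-1,-1,-1,-1,-1,-1]}'
```

```text
time: 14.55
ee_pos: [0.6292, 0.041, 0.117]
tcp_rot: [180.0, 0.1, -179.9]
wrist_force: [-4.3, 0.4, 8.5]
opening: 0.0573
```

```bash
python3 -m jog '{"delta_pos":[[0,0,-0.01],[0,0,0],[0,0,0],[0,0,0],[0,0,0],[0,0,0],[0,0,0],[0,0,0],[0,0,0],[0,0,0]],"turn":[[0,0,0],[0,0,0],[0,0,0],[0,0,0],[0,0,0],[0,0,0],[0,0,0],[0,0,0],[0,0,0],[0,0,0]],"hand":[-1,-1,-1,-1,-1,-1,-1,-1,-1,-1]}'
```

```text
time: 15.55
ee_pos: [0.6293, 0.0409, 0.117]
tcp_rot: [180.0, 0.2, -179.9]
wrist_force: [-5.1, -1.3, 12.1]
opening: 0.0573
```

```bash
python3 -m jog '{"delta_pos":[[0,0,0.01],[0,0,0],[0,0,0],[0,0,0],[0,0,0],[0,0,0.2],[0,0,0.3],[0,0,0.5],[0,0,0.6],[0,0,0.4]],"turn":[[0,0,0],[0,0,0],[0,0,0],[0,0,0],[0,0,0],[0,0,0],[0,0,0],[0,0,0],[0,0,0],[0,0,0]],"hand":[-1,0.5,0.8,1,1,1,1,1,1,1]}'
python3 -m jog '{"delta_pos":[[-0.2,0.2,0],[-0.5,0.55,0],[-0.6,0.65,0],[-0.6,0.65,0],[-0.6,0.65,0],[-0.6,0.65,0],[-0.5,0.55,0],[-0.24,0.3,0],[0,0,0],[0,0,0]],"turn":[[0,0,0],[0,0,0],[0,0,0],[0,0,0],[0,0,0],[0,0,0],[0,0,0],[0,0,0],[0,0,0],[0,0,0]],"hand":[1,1,1,1,1,1,1,1,1,1]}'
python3 - <<'E'
from h import *
o=bot.get_obs();print(o["q"].round(1),o["opening"],o["ee_pos"])
for n in("wrist","top"):
    c=camera(n); cv2.imwrite(f"pics/m7{n}.png",c["frame"][:,:,::-1]); np.savez(f"/tmp/m7{n}.npz",**c)
    print(proj(c,[[.4374,.251,.085],[.454,-.2687,0]],o))
E
```

```text
time: 16.55
ee_pos: [0.6292, 0.041, 0.2186]
tcp_rot: [180.0, 0.2, -179.9]
wrist_force: [-0.1, 0.1, 0.0]
opening: 0.0853
time: 17.55
ee_pos: [0.4365, 0.2511, 0.215]
tcp_rot: [180.0, 0.0, -179.8]
wrist_force: [-0.5, -0.3, 0.3]
opening: 0.0857
[29.9 -1.7  1.4 93.1 -0.  29.8] 0.0857180560122389 [0.43654905 0.25113328 0.21503192]
[[ 283.37237683  201.54568402]
 [-208.19219702  194.03816363]]
[[226.72666692 259.04550238]
 [443.94004609 247.93492538]]
```

View pics/m7wrist.png

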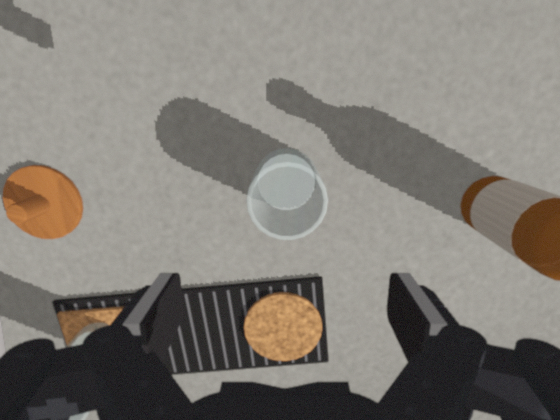

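View pics/m7top.png

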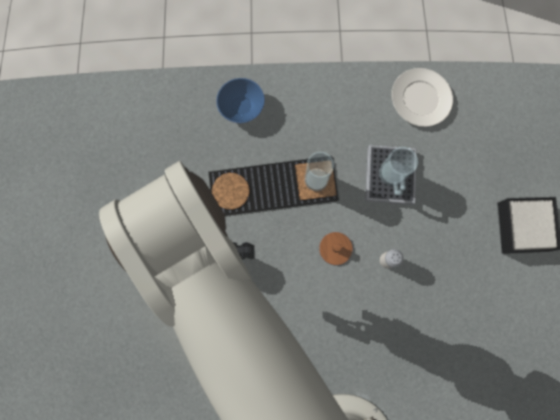

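Run:
```python
from h import *
o=bot.get_obs();c=load("/tmp/m7wrist.npz")
im=c["frame"]; hsv=cv2.cvtColor(im,cv2.COLOR_RGB2HSV)
m=((hsv[...,0]<22)&(hsv[...,1]>70)&(hsv[...,2]>60)).astype(np.uint8)
for k in cv2.findContours(m,cv2.RETR_EXTERNAL,cv2.CHAIN_APPROX_NONE)[0]:
    if cv2.contourArea(k)>1500:
        P=plane(c,k[:,0],.012,o)[:,:2]; print(cv2.boundingRect(k),circ(P),circ(plane(c,k[:,0],.008,o)[:,:2]))
print("rim",plane(c,[(247,201),(328,201),(287,164),(287,240)],.085,o).round(4))
# tall glass from top: rim
t=load("/tmp/m7top.npz"); cv2.imwrite("pics/m7z.png",cv2.resize(t["frame"][140:220,290:430][:,:,::-1],None,fx=5,fy=5,interpolation=cv2.INTER_CUBIC))
print(proj(t,[[.6293,.041,.157],[.638,-.144,.137],[.6293,.041,.012],[.638,-.144,.022]]))
```

```text
(243, 292, 80, 70) (array([0.60816344, 0.24918946]), np.float64(0.04565560127901081)) (array([0.61102554, 0.24916665]), np.float64(0.046184902831136965))
(511, 197, 49, 84) (array([0.50026585, 0.52444777]), np.float64(0.03684819169437312)) (array([0.50187706, 0.52761614]), np.float64(0.037275385828514404))
(2, 165, 81, 74) (array([0.45976442, 0.0040547 ]), np.float64(0.03971805657039899)) (array([0.46090608, 0.00118997]), np.float64(0.04017852206425718))
rim [[0.4375 0.2211 0.085 ]
 [0.4375 0.2861 0.085 ]
 [0.4077 0.2531 0.085 ]
 [0.4711 0.2533 0.085 ]]
[[319.60746119 164.48606837]
 [402.27518688 161.04185786]
 [315.40934807 179.92185269]
 [391.12770544 173.57515447]]
```

View pics/m7z.png

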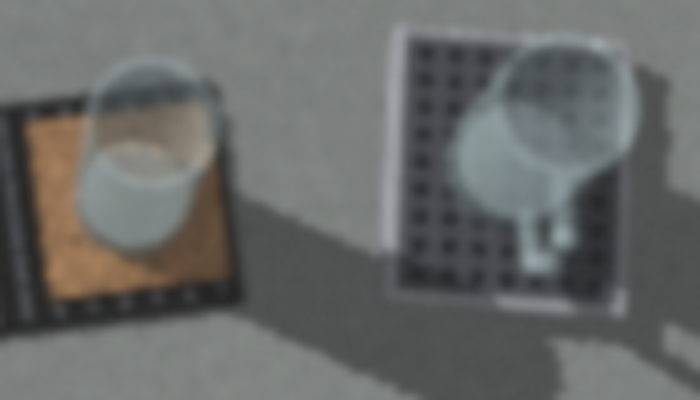

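Mug and tall glass stand upright at their places: their rims in the top view are at about (403.6,160.6) and (320.1,163.7) px, within roughly 1 px of prediction. The tumbler is at about (0.4385,0.2536) and the round coaster at (0.6085,0.2492). Next I grip the tumbler.

```bash
python3 -m jog '{"delta_pos":[[0.04,0.05,0],[0,0,-0.6],[0,0,-0.8],[0,0,-0.8],[0,0,-0.6],[0,0,-0.4],[0,0,-0.24],[0,0,0],[0,0,0],[0,0,0]],"turn":[[0,0,0],[0,0,0],[0,0,0],[0,0,0],[0,0,0],[0,0,0],[0,0,0],[0,0,0],[0,0,0],[0,0,0]],"hand":[1,1,1,1,1,1,1,1,-1,-1]}' 45
python3 -m jog '{"delta_pos":[[0,0,0],[0,0,0],[0,0,0],[0,0,0],[0,0,0],[0,0,0],[0,0,0],[0,0,0],[0,0,0],[0,0,0]],"turn":[[0,0,0],[0,0,0],[0,0,0],[0,0,0],[0,0,0],[0,0,0],[0,0,0],[0,0,0],[0,0,0],[0,0,0]],"hand":[-1,-1,-1,-1,-1,-1,-1,-1,-1,-1]}'
python3 -m jog '{"delta_pos":[[0,0,0.2],[0,0,0.4],[0,0,0.6],[0,0,0.4],[0.2,0,0],[0.5,0,0],[0.7,0,0],[0.7,0,0],[0.6,0,0],[0.4,-0.08,0]],"turn":[[0,0,0],[0,0,0],[0,0,0],[0,0,0],[0,0,0],[0,0,0],[0,0,0],[0,0,0],[0,0,0],[0,0,0]],"hand":[-1,-1,-1,-1,-1,-1,-1,-1,-1,-1]}'
python3 -m jog '{"delta_pos":[[0.3,0,0],[0,0,0],[0,0,0],[0,0,0],[0,0,0],[0,0,0],[0,0,0],[0,0,0],[0,0,0],[0,0,0]],"turn":[[0,0,0],[0,0,0],[0,0,0],[0,0,0],[0,0,0],[0,0,0],[0,0,0],[0,0,0],[0,0,0],[0,0,0]],"hand":[-1,-1,-1,-1,-1,-1,-1,-1,-1,-1]}'
python3 - <<'E'
from h import *
o=bot.get_obs();print(o["wrist_force"],o["opening"],o["ee_pos"])
c=camera("wrist"); cv2.imwrite(f"pics/m8.png",c["frame"][:,:,::-1]); np.savez(f"/tmp/m8.npz",**c)
print(proj(c,[[.6085,.249,.012]],o))
E
```

```text
time: 18.65
ee_pos: [0.4399, 0.2538, 0.0445]
tcp_rot: [179.9, 0.1, -179.9]
wrist_force: [-0.3, -0.1, -2.0]
opening: 0.0641
time: 19.65
ee_pos: [0.4399, 0.2539, 0.0443]
tcp_rot: [179.9, 0.1, -179.9]
wrist_force: [1.0, -1.5, 6.4]
opening: 0.064
time: 20.65
ee_pos: [0.5958, 0.2492, 0.1207]
tcp_rot: [-180.0, -0.1, -179.9]
wrist_force: [-0.7, -0.2, -1.9]
opening: 0.0638
time: 21.65
ee_pos: [0.6089, 0.2495, 0.1228]
tcp_rot: [180.0, 0.0, -179.9]
wrist_force: [-0.2, -0.6, -2.0]
opening: 0.0638
[-0.17818278 -0.6488246  -2.02897895] 0.06377603170333249 [0.60891532 0.24946761 0.12282958]
[[282.86030317 206.92508079]]
```

View pics/m8.png

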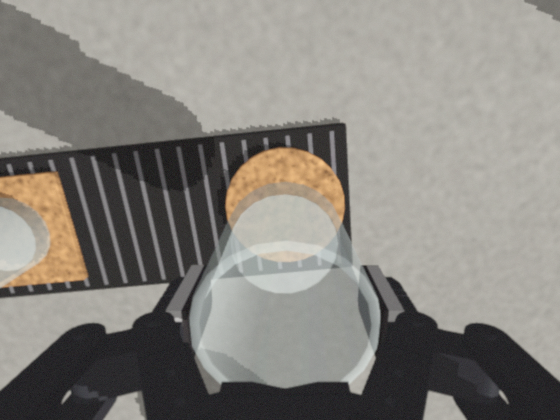

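Run:
```python
from h import *
o=bot.get_obs();c=load("/tmp/m8.npz")
print("coaster",plane(c,[(285.5,148),(226,205),(345,205)],.012,o).round(4))
print("rim near",plane(c,[(285,242),(190,310),(381,310)],.165,o).round(4), "floor",plane(c,[(229,244),(342,244),(285,194),(285,293)],.0855,o).round(4))
```

```text
coaster [[0.5646 0.2509 0.012 ]
 [0.607  0.2064 0.012 ]
 [0.6069 0.2955 0.012 ]]
rim near [[0.574  0.2503 0.165 ]
 [0.5979 0.2194 0.165 ]
 [0.5979 0.2816 0.165 ]] floor [[0.6078 0.2197 0.0855]
 [0.6078 0.2818 0.0855]
 [0.5794 0.2504 0.0855]
 [0.6382 0.2505 0.0855]]
```

```bash
python3 -m jog '{"delta_pos":[[0.024,0.014,-0.2],[0,0,-0.3],[0,0,-0.3],[0,0,-0.26],[0,0,-0.14],[0,0,-0.07],[0,0,-0.03],[0,0,0],[0,0,0],[0,0,0]],"turn":[[0,0,0],[0,0,0],[0,0,0],[0,0,0],[0,0,0],[0,0,0],[0,0,0],[0,0,0],[0,0,0],[0,0,0]],"hand":[-1,-1,-1,-1,-1,-1,-1,-1,-1,-1]}'
```

```text
time: 22.7
ee_pos: [0.6104, 0.2503, 0.0584]
tcp_rot: [180.0, 0.1, -179.9]
wrist_force: [-0.4, 0.3, -2.5]
opening: 0.0639
```

```bash
python3 -m jog '{"delta_pos":[[0,0,-0.01],[0,0,-0.01],[0,0,-0.01],[0,0,0],[0,0,0],[0,0,0],[0,0,0],[0,0,0],[0,0,0],[0,0,0]],"turn":[[0,0,0],[0,0,0],[0,0,0],[0,0,0],[0,0,0],[0,0,0],[0,0,0],[0,0,0],[0,0,0],[0,0,0]],"hand":[-1,-1,-1,-1,-1,-1,-1,-1,-1,-1]}'
```

```text
time: 23.7
ee_pos: [0.6101, 0.2501, 0.0564]
tcp_rot: [180.0, 0.0, -179.9]
wrist_force: [-0.7, -0.9, 2.9]
opening: 0.0637
```

```bash
python3 -m jog '{"delta_pos":[[0,0,0],[0,0,0],[0,0,0],[0,0,0],[0,0,0],[0,0,0.2],[0,0,0.3],[0,0,0.6],[0,0,0.8],[0,0,0.8]],"turn":[[0,0,0],[0,0,0],[0,0,0],[0,0,0],[0,0,0],[0,0,0],[0,0,0],[0,0,0],[0,0,0],[0,0,0]],"hand":[0.6,0.8,1,1,1,1,1,1,1,1]}'
python3 -m jog '{"delta_pos":[[-0.2,-0.4,0.2],[-0.35,-0.75,0],[-0.4,-0.85,0],[-0.4,-0.85,0],[-0.4,-0.85,0],[-0.4,-0.85,0],[-0.4,-0.85,0],[-0.4,-0.85,0],[-0.35,-0.75,0],[-0.2,-0.4,0]],"turn":[[0,0,0],[0,0,0],[0,0,0],[0,0,0],[0,0,0],[0,0,0],[0,0,0],[0,0,0],[0,0,0],[0,0,0]],"hand":[1,1,1,1,1,1,1,1,1,1]}'
python3 -m jog '{"delta_pos":[[0,-0.1,0],[0,0,0],[0,0,0],[0,0,0],[0,0,0],[0,0,0],[0,0,0],[0,0,0],[0,0,0],[0,0,0]],"turn":[[0,0,0],[0,0,0],[0,0,0],[0,0,0],[0,0,0],[0,0,0],[0,0,0],[0,0,0],[0,0,0],[0,0,0]],"hand":[1,1,1,1,1,1,1,1,1,1]}'
python3 - <<'E'
from h import *
o=bot.get_obs();print(o["q"].round(1),o["opening"],o["ee_pos"])
for n in("wrist","top"):
    c=camera(n); cv2.imwrite(f"pics/m9{n}.png",c["frame"][:,:,::-1]); np.savez(f"/tmp/m9{n}.npz",**c)
    print(proj(c,[[.431,-.124,.078],[.431,-.124,0],[.609,.2505,.097],[.609,.2505,.012]],o))
E
```

```text
time: 24.7
ee_pos: [0.6099, 0.2501, 0.1942]
tcp_rot: [180.0, 0.1, -179.9]
wrist_force: [1.2, 0.5, -0.3]
opening: 0.0855
time: 25.7
ee_pos: [0.4339, -0.1221, 0.2033]
tcp_rot: [-179.9, 0.1, 180.0]
wrist_force: [-0.2, 0.5, 0.3]
opening: 0.0855
time: 26.7
ee_pos: [0.4351, -0.1248, 0.2013]
tcp_rot: [180.0, -0.0, -179.9]
wrist_force: [0.4, -0.3, 0.1]
opening: 0.085
[-16.   -8.8  -6.7  92.1   0.  -16.1] 0.08498508427740921 [ 0.43509987 -0.12484591  0.20129325]
[[284.60358733 197.84742368]
 [284.55429212 177.30492063]
 [706.81676252 397.65873911]
 [620.26330471 336.78717216]]
[[393.4986774  257.1472241 ]
 [386.35753558 259.45289199]
 [225.53008242 182.78678239]
 [229.73372391 190.55276218]]
```

View pics/m9wrist.png

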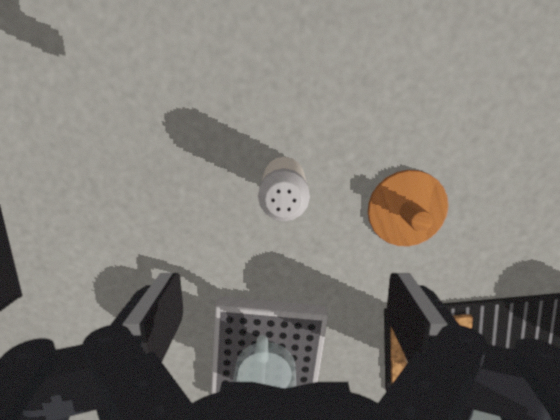

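View pics/m9top.png

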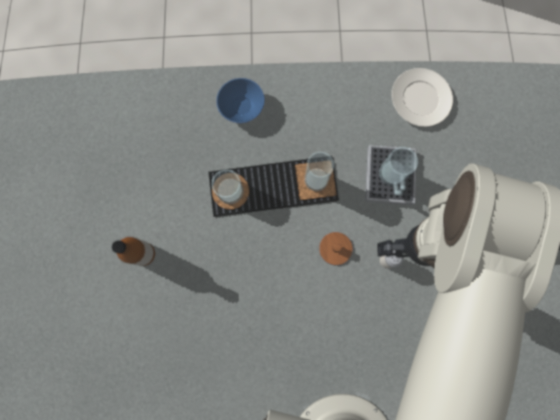

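Tumbler sits centred on the round coaster: its top-view rim is at (228,183) px against a predicted (225.5,183). Shaker cap is centred at (285,196) px, so the shaker is at about (0.430,-0.1237). Gripping it.

```bash
python3 -m jog '{"delta_pos":[[-0.1,0.02,0],[0,0,-0.5],[0,0,-0.8],[0,0,-0.8],[0,0,-0.7],[0,0,-0.5],[0,0,-0.22],[0,0,0],[0,0,0],[0,0,0]],"turn":[[0,0,0],[0,0,0],[0,0,0],[0,0,0],[0,0,0],[0,0,0],[0,0,0],[0,0,0],[0,0,0],[0,0,0]],"hand":[1,1,1,1,1,1,1,1,-1,-1]}' 35
python3 -m jog '{"delta_pos":[[0,0,0],[0,0,0],[0,0,0],[0,0,0],[0,0,0],[0,0,0],[0,0,0],[0,0,0],[0,0,0],[0,0,0]],"turn":[[0,0,0],[0,0,0],[0,0,0],[0,0,0],[0,0,0],[0,0,0],[0,0,0],[0,0,0],[0,0,0],[0,0,0]],"hand":[-1,-1,-1,-1,-1,-1,-1,-1,-1,-1]}'
python3 - <<'E'
from h import *
c=camera("wrist"); cv2.imwrite(f"pics/m10.png",c["frame"][:,:,::-1]); np.savez(f"/tmp/m10.npz",**c)
E
```

```text
time: 27.8
ee_pos: [0.4311, -0.1241, 0.0269]
tcp_rot: [-180.0, 0.1, -179.9]
wrist_force: [0.6, 0.6, 1.2]
opening: 0.0584
time: 28.8
ee_pos: [0.4309, -0.1241, 0.0266]
tcp_rot: [-180.0, 0.1, -179.9]
wrist_force: [-1.6, -0.2, 5.3]
opening: 0.0391
```

View pics/m10.png

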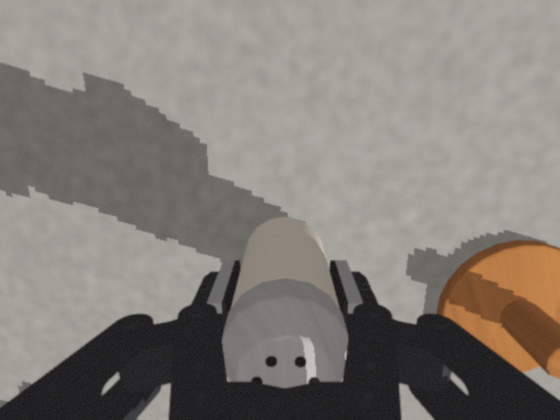

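```bash
python3 -m jog '{"delta_pos":[[0,0,0.4],[0,0,0.9],[0,0,0.7],[0,0.3,0],[0,0.7,0],[0,0.8,0],[0,0.8,0],[0,0.8,0],[0,0.8,0],[0,0.7,0]],"turn":[[0,0,0],[0,0,0],[0,0,0],[0,0,0],[0,0,0],[0,0,0],[0,0,0],[0,0,0],[0,0,0],[0,0,0]],"hand":[-1,-1,-1,-1,-1,-1,-1,-1,-1,-1]}'
python3 -m jog '{"delta_pos":[[0,0.4,0],[0,0.1,0],[0.3,0,0],[0.7,0,0],[0.8,0,0],[0.8,0,0],[0.7,0,0],[0.4,0,0],[0.08,0,0],[0,0,0]],"turn":[[0,0,0],[0,0,0],[0,0,0],[0,0,0],[0,0,0],[0,0,0],[0,0,0],[0,0,0],[0,0,0],[0,0,0]],"hand":[-1,-1,-1,-1,-1,-1,-1,-1,-1,-1]}'
python3 - <<'E'
from h import *
o=bot.get_obs();print(o["wrist_force"],o["opening"],o["ee_pos"])
c=camera("wrist"); cv2.imwrite(f"pics/m11.png",c["frame"][:,:,::-1]); np.savez(f"/tmp/m11.npz",**c)
E
```

```text
time: 29.85
ee_pos: [0.4299, 0.1231, 0.1258]
tcp_rot: [180.0, 0.0, -179.9]
wrist_force: [0.5, 0.6, -2.0]
opening: 0.039
time: 30.85
ee_pos: [0.619, 0.1454, 0.1249]
tcp_rot: [-180.0, -0.1, -180.0]
wrist_force: [-0.3, -0.6, -1.8]
opening: 0.0392
[-0.30190599 -0.63841251 -1.83404786] 0.03924371162649737 [0.61903331 0.14535143 0.12485535]
```

View pics/m11.png

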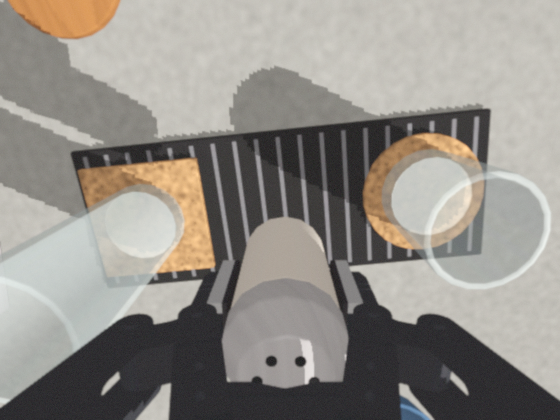

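Run:
```python
from h import *
o=bot.get_obs();c=load("/tmp/m11.npz")
im=c["frame"]; hsv=cv2.cvtColor(im,cv2.COLOR_RGB2HSV)
m=((hsv[...,0]<22)&(hsv[...,1]>70)&(hsv[...,2]>60)).astype(np.uint8);m[:100]=0
for k in cv2.findContours(m,cv2.RETR_EXTERNAL,cv2.CHAIN_APPROX_NONE)[0]:
    if cv2.contourArea(k)>1000:
        h=cv2.convexHull(k)[:,0]; P=plane(c,h,.012,o)[:,:2]; print(cv2.boundingRect(k),circ(P),cv2.minAreaRect(P.astype(np.float32)))
print("mat",plane(c,[(73,152),(490,108),(478,253),(108,287)],.006,o).round(4).tolist())
print("tum rim",plane(c,[(425,230),(550,230),(490,172),(490,289)],.097,o).round(4).tolist())
cv2.imwrite("pics/m11z.png",cv2.resize(im[100:300,60:560][:,:,::-1],None,fx=1.6,fy=1.6,interpolation=cv2.INTER_CUBIC))
cv2.imwrite("pics/m11y.png",cv2.resize(im[120:300,350:560][:,:,::-1],None,fx=3,fy=3,interpolation=cv2.INTER_CUBIC))
```

```text
(77, 157, 139, 117) (array([0.62621014, 0.04446884]), np.float64(0.05572583707904238)) ((0.6293044686317444, 0.04264605790376663), (0.09010440111160278, 0.09038801491260529), 5.9931793212890625)
(362, 132, 117, 118) (array([0.60793703, 0.2494425 ]), np.float64(0.04528015457108234)) ((0.6016294360160828, 0.23858097195625305), (0.06613664329051971, 0.09021890163421631), 60.40080261230469)
mat [[0.578, -0.0102, 0.006], [0.5467, 0.2931, 0.006], [0.6592, 0.3027, 0.006], [0.6901, -0.0008, 0.006]]
tum rim [[0.6058, 0.2188, 0.097], [0.6058, 0.2836, 0.097], [0.5755, 0.2472, 0.097], [0.64, 0.2583, 0.097]]
```

View pics/m11y.png

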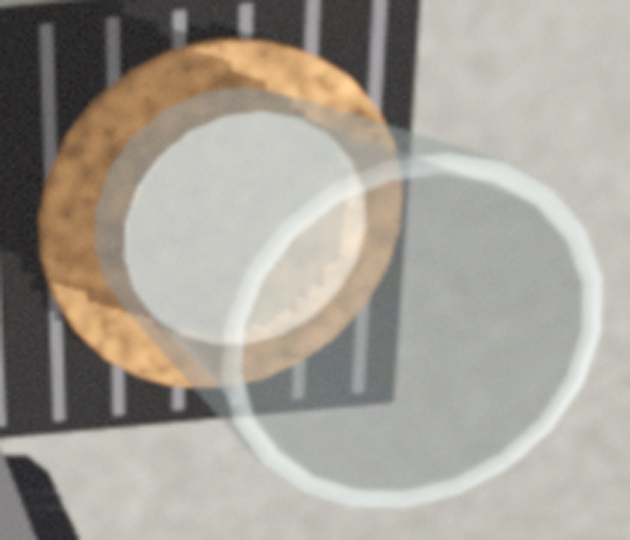

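```bash
python3 -m jog '{"delta_pos":[[0.024,0.01,-0.3],[0,0,-0.4],[0,0,-0.4],[0,0,-0.3],[0,0,-0.2],[0,0,-0.12],[0,0,-0.06],[0,0,-0.02],[0,0,0],[0,0,0]],"turn":[[0,0,0],[0,0,0],[0,0,0],[0,0,0],[0,0,0],[0,0,0],[0,0,0],[0,0,0],[0,0,0],[0,0,0]],"hand":[-1,-1,-1,-1,-1,-1,-1,-1,-1,-1]}'
```

```text
time: 31.9
ee_pos: [0.6207, 0.1468, 0.0359]
tcp_rot: [180.0, 0.1, -179.9]
wrist_force: [-0.2, -0.4, -1.1]
opening: 0.0393
```

```bash
python3 -m jog '{"delta_pos":[[0,0,-0.01],[0,0,-0.01],[0,0,-0.01],[0,0,0],[0,0,0],[0,0,0],[0,0,0],[0,0,0],[0,0,0],[0,0,0]],"turn":[[0,0,0],[0,0,0],[0,0,0],[0,0,0],[0,0,0],[0,0,0],[0,0,0],[0,0,0],[0,0,0],[0,0,0]],"hand":[-1,-1,-1,-1,-1,-1,-1,-1,-1,-1]}'
```

```text
time: 32.9
ee_pos: [0.6203, 0.1467, 0.0338]
tcp_rot: [180.0, -0.0, -179.9]
wrist_force: [0.1, -0.2, -1.4]
opening: 0.0392
```

```bash
python3 -m jog '{"delta_pos":[[0,0,-0.01],[0,0,-0.01],[0,0,-0.01],[0,0,0],[0,0,0],[0,0,0],[0,0,0],[0,0,0],[0,0,0],[0,0,0]],"turn":[[0,0,0],[0,0,0],[0,0,0],[0,0,0],[0,0,0],[0,0,0],[0,0,0],[0,0,0],[0,0,0],[0,0,0]],"hand":[-1,-1,-1,-1,-1,-1,-1,-1,-1,-1]}'
```

```text
time: 33.9
ee_pos: [0.6204, 0.1467, 0.0327]
tcp_rot: [180.0, 0.0, -179.9]
wrist_force: [-2.2, -0.5, 6.3]
opening: 0.039
```

```bash
python3 -m jog '{"delta_pos":[[0,0,0],[0,0,0],[0,0,0],[0,0,0],[0,0,0.1],[0,0,0.3],[0,0,0.6],[0,0,0.8],[0,0,0.8],[0,0,0.6]],"turn":[[0,0,0],[0,0,0],[0,0,0],[0,0,0],[0,0,0],[0,0,0],[0,0,0],[0,0,0],[0,0,0],[0,0,0]],"hand":[0.2,0.4,0.4,0.4,0.4,0.4,0.4,0.4,0.4,0.4]}'
python3 -m jog '{"delta_pos":[[-0.3,-0.3,0.1],[-0.5,-0.45,0],[-0.6,-0.55,0],[-0.6,-0.55,0],[-0.6,-0.55,0],[-0.4,-0.4,0],[-0.2,-0.14,0],[0,0,0],[0,0,0],[0,0,0]],"turn":[[0,0,0],[0,0,0],[0,0,0],[0,0,0],[0,0,0],[0,0,0],[0,0,0],[0,0,0],[0,0,0],[0,0,0]],"hand":[0.4,0.4,0.4,0.4,0.4,0.4,0.4,0.4,0.4,0.4]}'
python3 - <<'E'
from h import *
o=bot.get_obs();print(o["q"].round(1),o["opening"],o["ee_pos"])
for n in("wrist","top"):
    c=camera(n); cv2.imwrite(f"pics/m12{n}.png",c["frame"][:,:,::-1]); np.savez(f"/tmp/m12{n}.npz",**c)
    print(proj(c,[[.461,-.0,.044],[.461,-.0,0.008],[.6193,.1458,.09]],o))
c=load("/tmp/m12wrist.npz")
hsv=cv2.cvtColor(c["frame"],cv2.COLOR_RGB2HSV)
m=((hsv[...,0]<22)&(hsv[...,1]>110)&(hsv[...,2]>40)).astype(np.uint8)
for k in cv2.findContours(m,cv2.RETR_EXTERNAL,cv2.CHAIN_APPROX_NONE)[0]:
    if cv2.contourArea(k)>1000: print(cv2.boundingRect(k),circ(plane(c,k[:,0],.008,o)[:,:2]))
cv2.imwrite("pics/m12z.png",cv2.resize(load("/tmp/m12top.npz")["frame"][130:230,200:350][:,:,::-1],None,fx=5,fy=5,interpolation=cv2.INTER_CUBIC))
E
```

```text
time: 34.9
ee_pos: [0.6206, 0.1467, 0.1967]
tcp_rot: [180.0, 0.2, -179.9]
wrist_force: [0.4, -0.1, -0.4]
opening: 0.0595
time: 35.9
ee_pos: [0.461, 0.0003, 0.1973]
tcp_rot: [180.0, 0.0, -179.9]
wrist_force: [0.1, -0.8, 0.0]
opening: 0.0596
[ 0.  -7.7 -6.2 91.6  0.  -0.1] 0.05958039323976173 [4.61033101e-01 2.93377958e-04 1.97333389e-01]
[[283.24405429 193.29960627]
 [283.35480109 183.99001657]
 [449.53117477 381.91717143]]
[[336.70586854 247.0269069 ]
 [335.11054315 248.40430442]
 [271.71641259 177.67232564]]
(277, 295, 86, 78) (array([0.63371978, 0.04037949]), np.float64(0.04660397948222828))
(471, 280, 86, 44) (array([0.6040523 , 0.24984819]), np.float64(0.037232250726656355))
(243, 143, 81, 80) (array([ 0.46124828, -0.00049368]), np.float64(0.03870068353492397))
```

View pics/m12wrist.png

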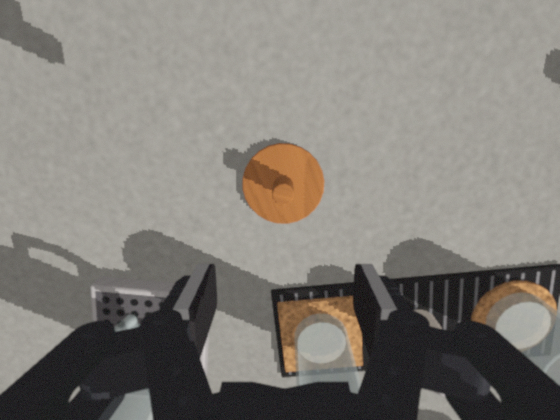

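View pics/m12z.png

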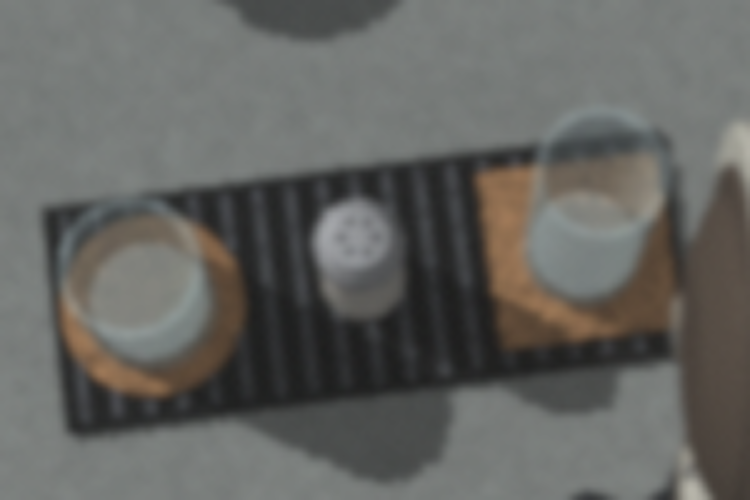

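Shaker stands upright midway between the coasters. The lid disc is centred at about (283,183) px and the knob at (283,190), which puts it at (0.461,0.000), under the TCP. Gripping the knob.

```bash
python3 -m jog '{"delta_pos":[[0,0,-0.5],[0,0,-0.8],[0,0,-0.8],[0,0,-0.7],[0,0,-0.5],[0,0,-0.26],[0,0,-0.1],[0,0,0],[0,0,0],[0,0,0]],"turn":[[0,0,0],[0,0,0],[0,0,0],[0,0,0],[0,0,0],[0,0,0],[0,0,0],[0,0,0],[0,0,0],[0,0,0]],"hand":[0.4,0.4,0.4,0.4,0.4,0.4,0.4,0.4,0.4,-1]}' 30
python3 -m jog '{"delta_pos":[[0,0,0],[0,0,0],[0,0,0],[0,0,0],[0,0,0],[0,0,0],[0,0,0],[0,0,0],[0,0,0],[0,0,0]],"turn":[[0,0,0],[0,0,0],[0,0,0],[0,0,0],[0,0,0],[0,0,0],[0,0,0],[0,0,0],[0,0,0],[0,0,0]],"hand":[-1,-1,-1,-1,-1,-1,-1,-1,-1,-1]}'
python3 - <<'E'
from h import *
o=bot.get_obs();print(o["wrist_force"],o["opening"],o["ee_pos"])
c=camera("wrist"); cv2.imwrite(f"pics/m13.png",c["frame"][:,:,::-1]); np.savez(f"/tmp/m13.npz",**c)
E
```

```text
time: 37.0
ee_pos: [0.4612, -0.0003, 0.0156]
tcp_rot: [-180.0, 0.1, -179.9]
wrist_force: [0.4, -0.3, 0.1]
opening: 0.0467
time: 38.0
ee_pos: [0.4608, -0.0003, 0.015]
tcp_rot: [180.0, 0.1, -179.9]
wrist_force: [-1.0, 0.2, 6.1]
opening: 0.019
[-1.02055593  0.16229744  6.0702493 ] 0.018966695377979167 [ 4.60754881e-01 -3.38512225e-04  1.50207375e-02]
```

View pics/m13.png

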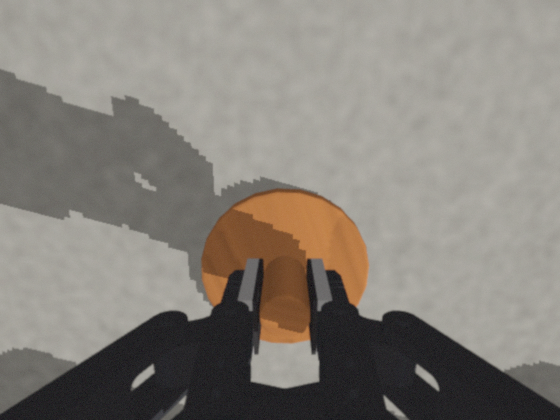

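```bash
python3 -m jog '{"delta_pos":[[0,0,0.4],[0,0,0.8],[0,0,0.8],[0,0,0.6],[0.2,0.35,0],[0.4,0.68,0],[0.4,0.68,0],[0.4,0.68,0],[0.4,0.68,0],[0.4,0.68,0]],"turn":[[0,0,0],[0,0,0],[0,0,0],[0,0,0],[0,0,0],[0,0,0],[0,0,0],[0,0,0],[0,0,0],[0,0,0]],"hand":[-1,-1,-1,-1,-1,-1,-1,-1,-1,-1]}'
python3 -m jog '{"delta_pos":[[0.4,0.68,0],[0.25,0.42,0],[0.1,0.17,0],[0,0,0],[0,0,0],[0,0,0],[0,0,0],[0,0,0],[0,0,0],[0,0,0]],"turn":[[0,0,0],[0,0,0],[0,0,0],[0,0,0],[0,0,0],[0,0,0],[0,0,0],[0,0,0],[0,0,0],[0,0,0]],"hand":[-1,-1,-1,-1,-1,-1,-1,-1,-1,-1]}'
python3 - <<'E'
from h import *
o=bot.get_obs();print(o["wrist_force"],o["opening"],o["ee_pos"])
for n in("wrist","side"):
    c=camera(n); cv2.imwrite(f"pics/m14{n}.png",c["frame"][:,:,::-1]); np.savez(f"/tmp/m14{n}.npz",**c)
E
```

```text
time: 39.05
ee_pos: [0.5708, 0.1886, 0.144]
tcp_rot: [-180.0, -0.0, -179.9]
wrist_force: [0.3, -0.6, -0.9]
opening: 0.019
time: 40.05
ee_pos: [0.6078, 0.2505, 0.1444]
tcp_rot: [180.0, 0.0, -179.9]
wrist_force: [0.5, -0.1, -0.7]
opening: 0.0189
[ 0.46806827 -0.0593544  -0.70681855] 0.01886144113565543 [0.60778419 0.25048122 0.14443207]
```

View pics/m14wrist.png

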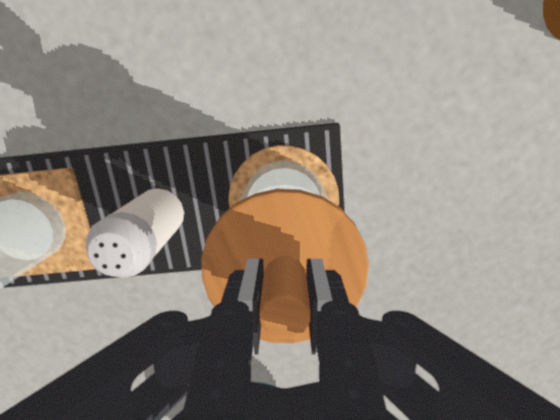

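View pics/m14side.png

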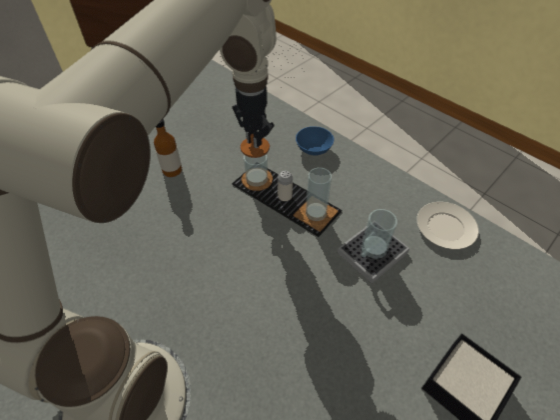

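Run:
```python
from h import *
o=bot.get_obs();c=load("/tmp/m14wrist.npz")
print("lid",plane(c,[(285.5,189),(202,265),(369,265)],.1377,o).round(4).tolist())
print("floor",plane(c,[(284.5,168),(246,195),(323,195)],.018,o).round(4).tolist(),"coaster near",plane(c,[(284.5,146)],.012,o).round(4))
s=load("/tmp/m14side.npz"); cv2.imwrite("pics/m14z.png",cv2.resize(s["frame"][120:230,220:350][:,:,::-1],None,fx=5,fy=5,interpolation=cv2.INTER_CUBIC))
```

```text
lid [[0.5682, 0.2518, 0.1377], [0.6045, 0.213, 0.1377], [0.6044, 0.2906, 0.1377]]
floor [[0.5807, 0.2514, 0.018], [0.6022, 0.2211, 0.018], [0.6022, 0.2817, 0.018]] coaster near [[0.5647 0.2514 0.012 ]]
```

View pics/m14z.png

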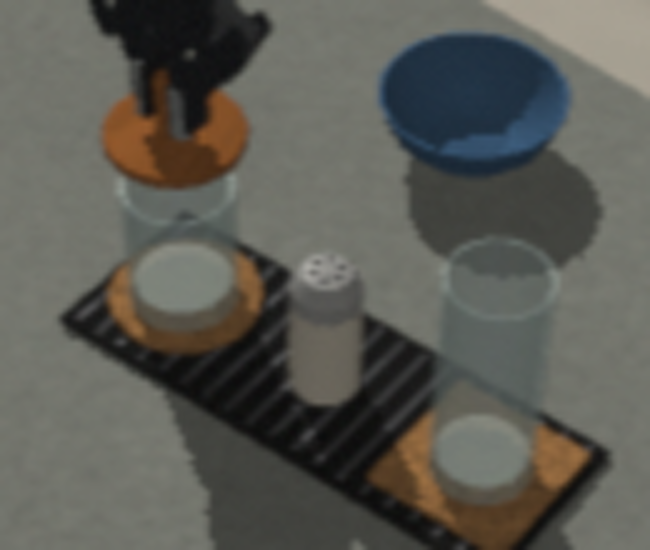

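Lid and tumbler line up within about 1 mm. I'll nudge 1 mm in x and lower.

```bash
python3 -m jog '{"delta_pos":[[0.02,0,0],[0,0,-0.12],[0,0,-0.2],[0,0,-0.14],[0,0,-0.08],[0,0,-0.04],[0,0,-0.02],[0,0,0],[0,0,0],[0,0,0]],"turn":[[0,0,0],[0,0,0],[0,0,0],[0,0,0],[0,0,0],[0,0,0],[0,0,0],[0,0,0],[0,0,0],[0,0,0]],"hand":[-1,-1,-1,-1,-1,-1,-1,-1,-1,-1]}'
```

```text
time: 41.15
ee_pos: [0.6089, 0.2507, 0.1146]
tcp_rot: [180.0, 0.0, -179.9]
wrist_force: [-0.2, 0.7, -0.2]
opening: 0.0189
```

```bash
python3 -m jog '{"delta_pos":[[0,0,-0.01],[0,0,-0.01],[0,0,0],[0,0,0],[0,0,0],[0,0,0],[0,0,0],[0,0,0],[0,0,0],[0,0,0]],"turn":[[0,0,0],[0,0,0],[0,0,0],[0,0,0],[0,0,0],[0,0,0],[0,0,0],[0,0,0],[0,0,0],[0,0,0]],"hand":[-1,-1,-1,-1,-1,-1,-1,-1,-1,-1]}'
```

```text
time: 42.15
ee_pos: [0.6088, 0.2507, 0.1133]
tcp_rot: [180.0, -0.0, -179.9]
wrist_force: [-0.1, 0.9, -0.6]
opening: 0.0188
```

```bash
python3 -m jog '{"delta_pos":[[0,0,-0.01],[0,0,0],[0,0,-0.01],[0,0,0],[0,0,0],[0,0,0],[0,0,0],[0,0,0],[0,0,0],[0,0,0]],"turn":[[0,0,0],[0,0,0],[0,0,0],[0,0,0],[0,0,0],[0,0,0],[0,0,0],[0,0,0],[0,0,0],[0,0,0]],"hand":[-1,-1,-1,-1,-1,-1,-1,-1,-1,-1]}'
```

```text
time: 43.15
ee_pos: [0.6088, 0.2507, 0.1123]
tcp_rot: [180.0, -0.0, -179.9]
wrist_force: [0.6, 0.6, -1.1]
opening: 0.0193
```

```bash
python3 -m jog '{"delta_pos":[[0,0,-0.01],[0,0,0],[0,0,0],[0,0,0],[0,0,0],[0,0,0],[0,0,0],[0,0,0],[0,0,0],[0,0,0]],"turn":[[0,0,0],[0,0,0],[0,0,0],[0,0,0],[0,0,0],[0,0,0],[0,0,0],[0,0,0],[0,0,0],[0,0,0]],"hand":[-1,-1,-1,-1,-1,-1,-1,-1,-1,-1]}'
```

```text
time: 44.15
ee_pos: [0.6089, 0.2507, 0.1121]
tcp_rot: [180.0, 0.0, -179.9]
wrist_force: [-1.7, -1.0, 5.0]
opening: 0.0187
```

Contact at +5 N. Releasing and retreating.

```bash
python3 -m jog '{"delta_pos":[[0,0,0],[0,0,0],[0,0,0],[0,0,0],[0,0,0],[0,0,0.1],[0,0,0.3],[0,0,0.6],[0,0,0.8],[0,0,0.8]],"turn":[[0,0,0],[0,0,0],[0,0,0],[0,0,0],[0,0,0],[0,0,0],[0,0,0],[0,0,0],[0,0,0],[0,0,0]],"hand":[-0.3,-0.1,0.2,0.2,0.2,0.2,0.2,0.2,0.2,0.2]}'
python3 -m jog '{"delta_pos":[[-0.3,0,0],[-0.6,0,0],[-0.7,0,0],[-0.7,0,0],[-0.7,0,0],[-0.7,0,0],[-0.3,0,0],[0,0,0],[0,0,0],[0,0,0]],"turn":[[0,0,0],[0,0,0],[0,0,0],[0,0,0],[0,0,0],[0,0,0],[0,0,0],[0,0,0],[0,0,0],[0,0,0]],"hand":[0.2,0.2,0.2,0.2,0.2,0.2,0.2,0.2,0.2,0.2]}'
python3 - <<'E'
from h import *
o=bot.get_obs();print(o["ee_pos"],o["wrist_force"])
for n in("wrist","top","side"):
    c=camera(n); np.savez(f"/tmp/m15{n}.npz",**c)
    im=c["frame"][:,:,::-1]
    if n!="wrist": print(proj(c,[[.609,.2505,.105],[.638,-.144,.137],[.6296,.041,.157],[.6193,.1458,.09]]).round(1).tolist())
    if n=="top": im=cv2.resize(im[120:270,100:440],None,fx=2.3,fy=2.3,interpolation=cv2.INTER_CUBIC)
    if n=="side": im=cv2.resize(im[100:310,130:430],None,fx=2.6,fy=2.6,interpolation=cv2.INTER_CUBIC)
    cv2.imwrite(f"pics/m15{n}.png",im)
E
```

```text
time: 45.15
ee_pos: [0.6084, 0.2505, 0.2445]
tcp_rot: [180.0, 0.0, -179.9]
wrist_force: [0.8, 0.3, 1.1]
opening: 0.0514
time: 46.15
ee_pos: [0.4096, 0.2507, 0.2421]
tcp_rot: [180.0, 0.0, -179.9]
wrist_force: [0.9, -0.0, -0.3]
opening: 0.0511
[0.40964427 0.25070343 0.24208976] [ 0.9010049  -0.00786272 -0.29104283]
[[225.1, 182.0], [402.3, 161.0], [319.6, 164.4], [271.7, 177.7]]
[[254.9, 154.6], [381.5, 219.5], [319.0, 175.4], [284.9, 175.4]]
```

View pics/m15wrist.png

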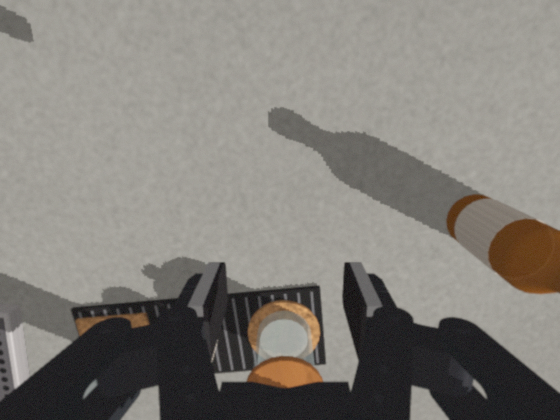

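View pics/m15top.png

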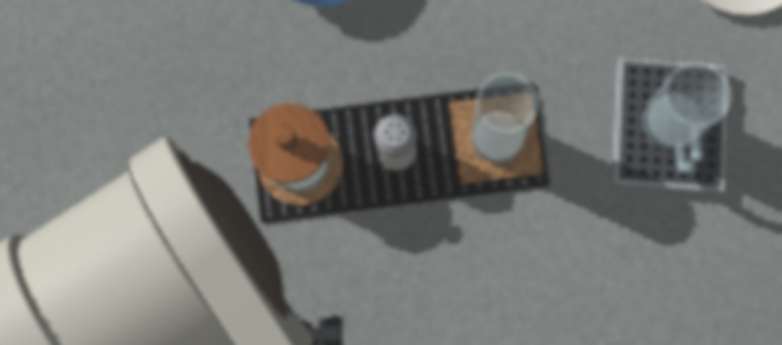

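View pics/m15side.png

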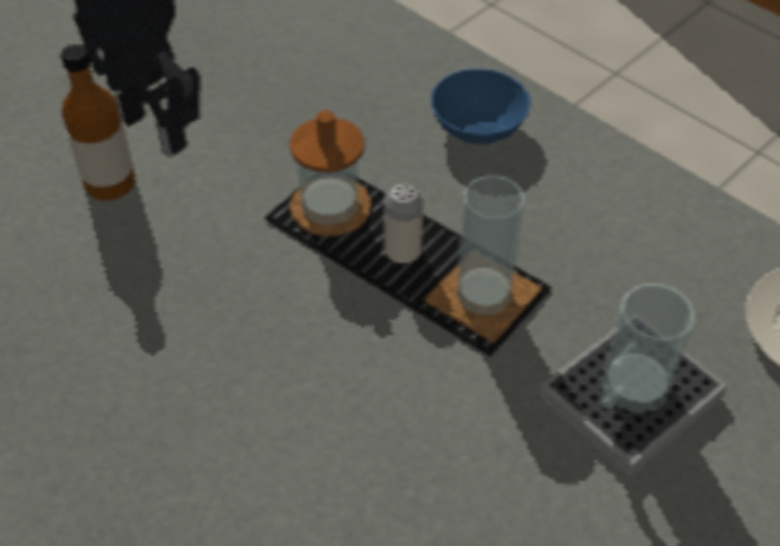

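All five look right: the lid centre is at (226.3,182.6) px in the top view and (255.8,155.4) in the side view, about 1 px from the tumbler axis. The glasses and shaker are upright, the gripper is clear, and the bottle stands.

Run:
```python
from workcell import ticket
print(ticket.job_done())
```

```text
the job is handed in; nothing more can be done
None
```

I set out the serving place in the order asked and handed it in at about 46 s of the 115 s allowed. The mug stands on the drip tray, the tall glass on the square coaster, the tumbler on the round coaster and the salt shaker midway between the coasters. The lid is on the tumbler, knob up. I lowered each piece until the wrist force showed contact, 3 to 12 N, then let go. The hand-in reported no verdict.

**Last checks:** in the final top and side pictures everything is upright and standing on its own. The gripper is clear, and the brown bottle stands where it was.
- **Lid, in both views:** within about 1 px of the tumbler's centre.
- **Mug:** it agreed with the tray centre in the top view but read about 2 px (roughly 3 mm) off in the side view.
- **Tumbler:** the camera views disagreed by 1 to 3 mm in y on where it and its coaster are. It may be about 1.5 to 2 mm off-centre; I left that uncorrected.

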